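# Take the template off the tool chest and hold its sprung lid just below balance

### The arm

A 7-joint arm with a two-finger parallel gripper is mounted at the origin on the work surface. World frame = base frame: x ahead of the robot, y to its left, z up, the work surface at z = 0. Lengths are in m, angles in rad, forces in N, time in s.
With the tool pointing down it reaches from about 0.35 to 0.9 m from the base axis. Payload 8.1 kg.
Tool frame: the origin (TCP) lies between the finger pads; the fingertips stand 19 mm ahead of it and the grasp point (between the pads) is the TCP (robot.nose_length is the distance from the TCP to the fingertips, in m); y points along the fingers, z is the direction in which the jaws open and shut, and the axes are right-handed (so a half turn about y gives the same grasp; the last joint's range is limited). The gripper opens to 92 mm and grips with 3 to 60 N. Pads are 19 mm wide; open, the fingers measure 130 mm over their backs; the gripper's body (75 mm by 190 mm) begins 47 mm behind the grasp point.
Start: joints at [1.164, 0.434, 0.025, 1.573, -0.012, 1.134, -0.075], TCP at [0.187, -0.596, 0.246] pointing down, gripper open.
Joint ranges: [-2.62, 2.62], [-0.44, 2.09], [-1.27, 1.32], [0.08, 2.57], [-1.32, 4.46], [0.12, 2], [-2.74, 2.74]. Speed limits (rad/s): [2.22, 2.22, 3.01, 3.01, 3.14, 3.14, 3.14].

### API

Orientations are given as a unit quaternion [w, x, y, z].
In Python, from plant import robot, vision, sign_off gives the robot as it stands. The module is installed in compiled form; this text tells all that it offers.
- The arm moves only by the tool send_rows, never from a script. Its argument "motion" is a list of rows, each an object with "angular": the turn, a rotation vector about the tool's x, y, z in degrees, a list of three; "slide": the shift along the tool's x, y, z in m, a list of three; "hand": the opening, from -1 (shut) to 1 (fully open). A call has 1 to 20 rows; each row is the pose to reach, as a shift and turn from the pose commanded when the call began, along the tool's axes at that moment; what a row does not reach only later rows make up. A row lasts 1/8 s, in which the tool goes at most 62.5 mm and 10.7 degrees, less where a joint would pass 70% of its speed; a pose out of reach is approached as far as the arm can. A call with a gripper value outside its range is refused whole. The fingers move at their own pace and stop on an object; "force" is the grip in N (left out, the last holds). Time passes only in rows, so rows that repeat a pose let the fingers close. It gives the time, the measured TCP pose, the force and the opening at its end, in the units of the state.
- robot.state(): the state, without advancing time (a new reading comes with each control period).
- vision.read_camera(name): name is "scene" or "side" or "wrist"; returns the picture (384x512x3 uint8, red, green, blue); there is no depth.
- vision.get_calibration(name): a dict with "camera_matrix" (3x3 intrinsics, pixels), "pose" (4x4, takes a point from camera to world coordinates). Camera axes: x right, y up, looking along -z (the intrinsics and any distortion apply to the point x, -y, -z); pixel columns grow to the right and rows downward; lengths in m; the calibration is good to about 2 mm. The wrist camera is an equidistant fisheye: a pixel r from the principal point sees the ray r / f radians off the axis. A picture is of the moment at which its call begins: read the wrist's pose just before it. get_calibration takes no time and is no camera call; for the wrist camera it gives the pose at the moment of the call.
- sign_off(): hands the job in, once; it reports no verdict.
The state is a dict: "time_s": time; "qpos": joint angles; "dq": joint speeds; "tau": joint torques, N m; "eef_pos": TCP position; "tcp_rot": TCP orientation; "wrist_force": force on the tool from outside, world axes, zero at the start; "ft_torque": the same for the moment, N m; "opening": finger opening in m.
Only numpy, scipy, OpenCV 4.12 (cv2) and the standard library are available. Lean on these libraries where they do the work, as an engineer would, in place of code of your own. Each camera call takes 0.05 s, during which the arm holds its last target.

### The job

I want to reset the springs on the tool chest's lid. Take the plywood template that lies on the lid and lean it, batten side out, against the crate of offcuts, one short edge on the bench, and let go of it; then grip the lid's handle, raise the lid clearly past its balance point at 45 degrees, without letting the springs throw it wide open, and ease it back down to just below that point, about 40 degrees open. Finish there, gripping the handle and holding the lid still, and do not disturb the other things on the bench.

Things in the scene. Friction and masses are not known exactly. Their poses are not given: they have to be found in the camera images.
- panel: the plywood template: a flat panel 200 (its x) x 140 (its y) x 12 mm (its z), 0.25 to 0.4 kg, with a dark hand batten 120 mm long, 24 wide and 36 high standing along the middle of its upper face, parallel to its 200 mm side (batten top 48 mm above the underside). Origin: centre of the underside; z: out of the batten face. It starts lying flat on the chest's lid, batten up, its x within 20 degrees of the chest's x.
- crate: open wooden crate of offcuts, 180 deep, 250 wide, 120 high, straight upright boards; too heavy to move (fixed). The template leaned on its rim at about 50 degrees from flat stands without slipping. Origin: on the bench, 50 mm before the middle of its front board; x: towards and into the crate, y: along the front, z up.
- crate_front (a point): foot of the crate's front board, in the middle of its outer face, which looks towards the robot; same axes as the crate. The bench before it is clear for 150 mm or more.
- chest: low wooden tool chest, 210 deep (x), 340 wide (y), 132 high with the lid shut; fixed to the bench. Origin: centre of its underside; x points away from the robot to the hinge side, so the lid's handle is on its -x side.
- lid (a joint): opening angle of the chest's lid: 0 shut, grows as the front rises, stop at 1.5 rad. The lid weighs 1.4 kg and is carried by sprung hinges: below 0.785 rad (45 degrees) it falls shut, above it the spring carries it on up to the stop. The unbalanced pull at the handle is small: about 2 N downwards when shut, nil at 45 degrees, about 2 N upwards at 1.2 rad. The hinge moves freely.
- lid_handle (a point): middle of the lid's handle bar: a round steel bar 12 mm thick, 120 mm long between its two arms, parallel to the chest's y, 42 mm in front of the lid's front edge (clear gap 36 mm) and at the lid's half thickness (lid 22 mm); 121 mm above the bench when shut. Axes turn with the lid.
- lid_hinge (a point): middle of the lid's hinge line on the chest, 110 mm above the bench; the line runs along the chest's y; the handle bar goes round it at 258 mm radius.
- panel_end1 (a point): middle of the template's short edge at its -x end, on the underside (100 mm from the origin).
- panel_end2 (a point): the same at its +x end.
- plane: bystander: hand plane, 165 x 52 mm, 60 high. Origin: centre of the underside; stays where it is.
- bit_block: bystander: wooden block of drill bits, 45 x 90 mm, up to 80 high. Origin: centre of the underside; stays where it is.
- square: bystander: try square lying flat, stock 100 x 22 x 16 mm, steel blade 150 mm. Origin: centre of the underside; stays where it is.
- pencil: bystander: flat carpenter's pencil, 170 x 14 x 8 mm. Origin: centre of the underside; stays where it is.
- toy_truck: bystander: wooden toy truck, 150 x 76 mm, 81 high. Origin: centre of the underside; stays where it is.
- glue: bystander: glue bottle, 60 mm across, 170 high. Origin: centre of the underside; stays where it is.
- mallet: bystander: wooden mallet lying down, 260 mm long, head 120 mm wide, 75 high. Origin: centre of the underside; stays where it is.
- toy_wheel: bystander: loose wooden toy wheel lying flat, 56 mm across, 16 thick. Origin: centre of the underside; stays where it is.
Mind the look-alikes: they are no part of the job. There is more than one size of the panel; the job needs the larger.

How it is judged:
By the outcome, as a careful person would: the job done as asked, in the order asked, and still so for the second after the job is handed in, while the arm keeps its last pose, push and grip.
It also fails if it takes over 69 s, if anything falls off the work surface, if the arm or the gripper's body presses on something with over 40 N, if the wrist force passes 120 N, or if a joint passes its speed limit or range.

## Working session

There is one attempt and no reset: what is moved stays moved. The work goes in short steps, Python scripts to look and compute and a tool call to move; the robot and the scene stay as the last step left them, time stands still between calls to the robot, and variables do not carry over. Pictures are saved under pics/ and viewed, and the job is handed in when it is done.

Besides the shell and the picture viewer there is one more tool, called after "Request:" by a JSON object that holds its "name" and its "arguments", one argument or row to a line. send_rows: Moves the arm, as the interface text tells. Its arguments: {"type":"object","properties":{"motion":{"type":"array","items":{"type":"object","properties":{"angular":{"type":"array","items":{"type":"number"}},"slide":{"type":"array","items":{"type":"number"}},"hand":{"type":"number"}}}},"force":{"type":"number"}},"required":["motion"]}

```bash
mkdir -p pics; python3 - <<'E'
from plant import robot, vision
import cv2,numpy as np
np.set_printoptions(precision=4,suppress=True)
for n in ["scene","side","wrist"]:
    c=vision.get_calibration(n); print(n,c)
    im=vision.read_camera(n); np.save(f"pics/{n}0.npy",im)
    cv2.imwrite(f"pics/{n}0.png",cv2.resize(im[:,:,::-1],(800,600),interpolation=cv2.INTER_CUBIC))
print(robot.state())
E
```

```text
scene {'camera_matrix': array([[436.7355,   0.    , 254.5335],
       [  0.    , 436.7355, 195.312 ],
       [  0.    ,   0.    ,   1.    ]]), 'pose': array([[-0.4978, -0.5642,  0.6587,  1.3682],
       [ 0.867 , -0.3056,  0.3935,  0.5313],
       [-0.0207,  0.767 ,  0.6413,  0.9627],
       [ 0.    ,  0.    ,  0.    ,  1.    ]])}
side {'camera_matrix': array([[442.3932,   0.    , 255.9525],
       [  0.    , 442.3932, 194.8106],
       [  0.    ,   0.    ,   1.    ]]), 'pose': array([[ 0.9539,  0.2119, -0.2124,  0.1166],
       [-0.2999,  0.6862, -0.6627, -1.1685],
       [ 0.0053,  0.6959,  0.7181,  1.3755],
       [ 0.    ,  0.    ,  0.    ,  1.    ]])}
wrist {'camera_matrix': array([[297.3186,   0.    , 254.5842],
       [  0.    , 297.3186, 189.8013],
       [  0.    ,   0.    ,   1.    ]]), 'pose': array([[ 0.2973,  0.9243,  0.2393,  0.2509],
       [-0.9548,  0.2879,  0.0741, -0.5761],
       [-0.0004, -0.2505,  0.9681,  0.384 ],
       [ 0.    ,  0.    ,  0.    ,  1.    ]])}
{'time_s': 0.15, 'qpos': array([ 1.1644,  0.4351,  0.025 ,  1.5738, -0.0116,  1.134 , -0.075 ]), 'dq': array([-0.0007, -0.0008,  0.001 , -0.0032, -0.0006, -0.0015,  0.0015]), 'tau': array([  0.0023, -66.826 ,   0.9862, -31.4699,  -0.0605,   0.0392,
         0.0001]), 'eef_pos': array([ 0.1868, -0.5961,  0.2451]), 'tcp_rot': array([ 0.1069, -0.1071,  0.6994, -0.6986]), 'wrist_force': array([-0.1388,  0.1617,  0.3794]), 'ft_torque': array([-0.0242,  0.0123,  0.0531]), 'opening': 0.09184188734834553}
```

View pics/scene0.png

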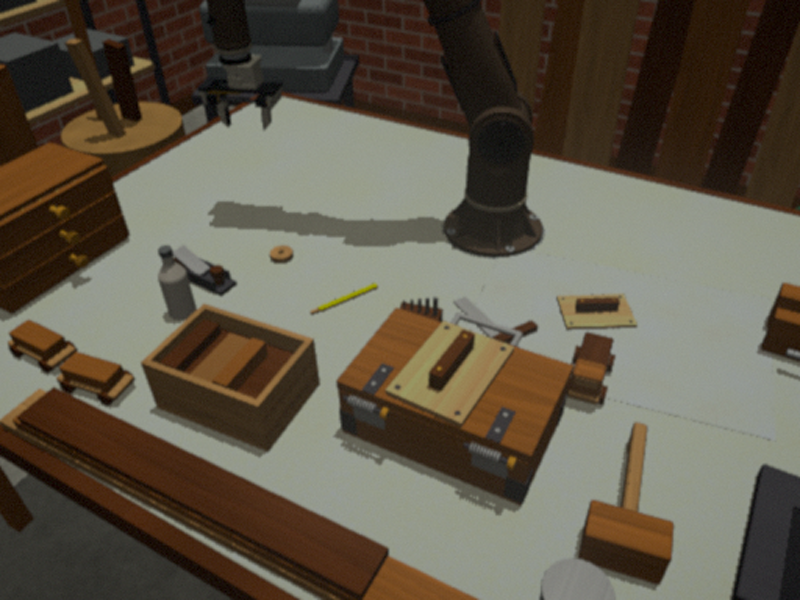

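View pics/side0.png

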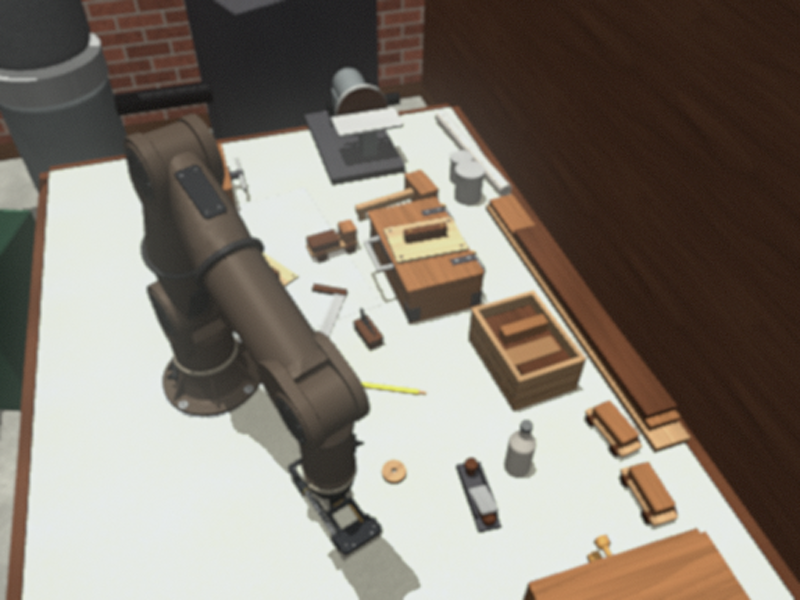

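View pics/wrist0.png

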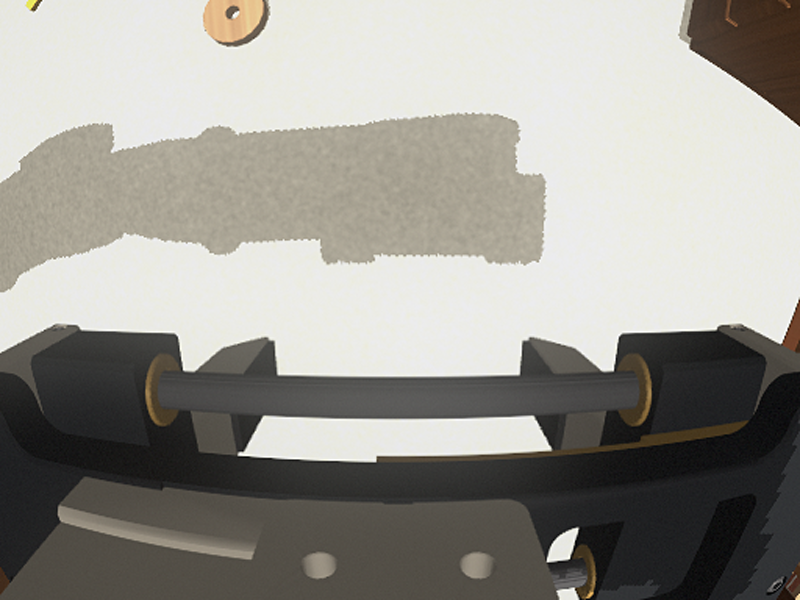

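The scene view shows the chest around (455,400) with the panel and batten on it, the open crate at (235,375) and the handle at (490,325). The side view shows the same things at (425,255) and (525,350). I'll enlarge crops to pick corners.

```bash
python3 - <<'E'
import cv2,numpy as np
def crop(n,x0,y0,w,h,s,out):
    im=np.load(f"pics/{n}0.npy")[y0:y0+h,x0:x0+w,::-1]
    im=cv2.resize(im,None,fx=s,fy=s,interpolation=cv2.INTER_CUBIC)
    for i in range(0,w,10):
        cv2.putText(im,str(x0+i),(i*s,8),0,.3,(0,0,255),1); cv2.line(im,(i*s,10),(i*s,14),(0,0,255),1)
    for i in range(0,h,10): cv2.putText(im,str(y0+i),(0,i*s+4),0,.3,(0,0,255),1)
    cv2.imwrite(out,im)
crop("scene",205,180,180,145,4,"pics/s_chest.png")
crop("scene",85,145,160,145,4,"pics/s_crate.png")
crop("side",225,100,160,170,3,"pics/d.png")
crop("side",225,110,100,100,6,"pics/d_chest.png")
crop("side",285,170,100,100,6,"pics/d_crate.png")
E
```

```text
(no output)
```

View pics/s_chest.png

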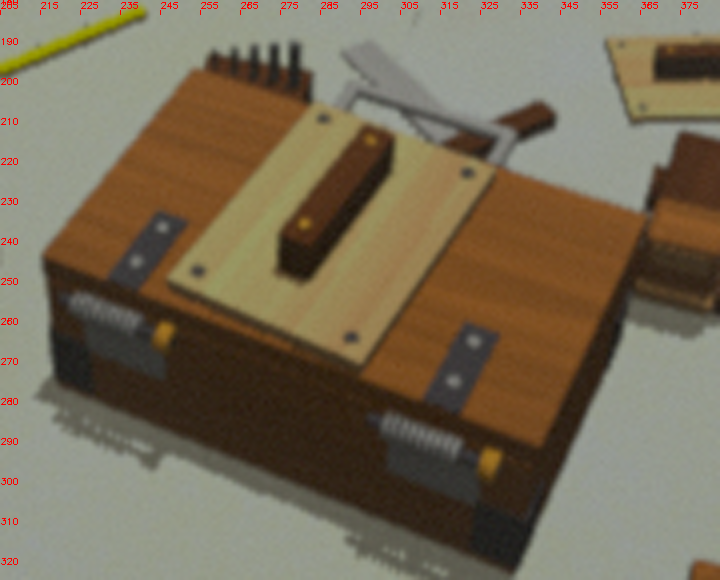

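View pics/s_crate.png

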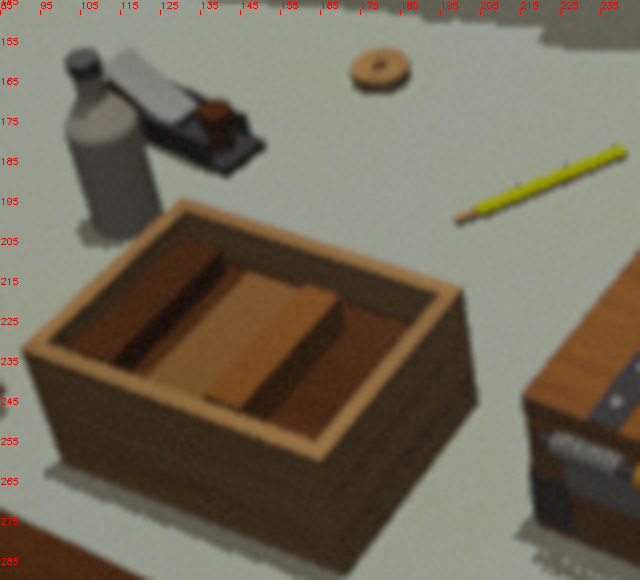

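View pics/d_chest.png

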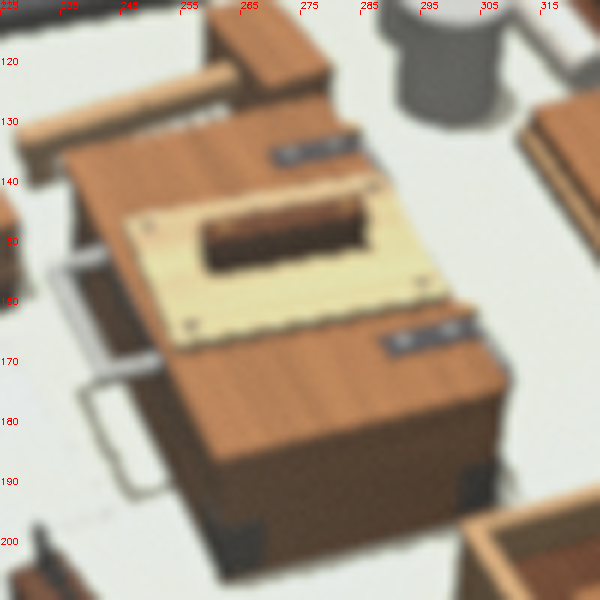

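View pics/d_crate.png

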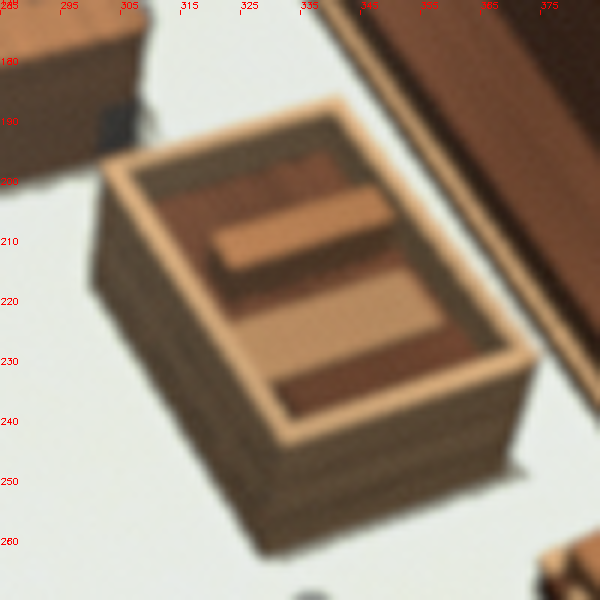

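The crops show the lid and panel corners and the crate rim clearly in both views. Next I cast rays through them.

```bash
cat > h.py <<'E'
import numpy as np
from plant import robot, vision
from scipy.spatial.transform import Rotation as R
np.set_printoptions(precision=4,suppress=True)
def ray(n,px):
    c=vision.get_calibration(n);K=c["camera_matrix"];T=c["pose"]
    px=np.array(px,float)
    if n=="wrist":
        d=np.array([(px[0]-K[0,2])/K[0,0],(px[1]-K[1,2])/K[1,1]]);r=np.hypot(*d)
        v=np.array([d[0]/r*np.sin(r),-d[1]/r*np.sin(r),-np.cos(r)])
    else: v=np.array([(px[0]-K[0,2])/K[0,0],-(px[1]-K[1,2])/K[1,1],-1])
    return T[:3,3],T[:3,:3]@v
def onz(n,px,z):
    o,d=ray(n,px);return o+d*(z-o[2])/d[2]
def tri(a,b):
    A=[];B=[]
    M=np.zeros((3,3));v=np.zeros(3)
    for n,p in (a,b):
        o,d=ray(n,p);d=d/np.linalg.norm(d);P=np.eye(3)-np.outer(d,d);M+=P;v+=P@o
    return np.linalg.solve(M,v)
E
python3 - <<'E'
from h import *
S=lambda p:np.array(p)-.4
def go(name,sc,sd,z):
    print(name)
    A=np.array([onz("scene",S(p),z) for p in sc])[:,:2];B=np.array([onz("side",S(p),z) for p in sd])[:,:2]
    for i in range(len(sc)): print(A[i],B[i],tri(("scene",S(sc[i])),("side",S(sd[i]))))
    if len(sc)==4:
      for Q in(A,B):
        print("ctr",Q.mean(0),"sides",[round(float(np.linalg.norm(Q[i]-Q[i-3])),4) for i in range(4)],"yaw x",np.degrees(np.arctan2(*((Q[3]-Q[0]+Q[2]-Q[1])[::-1]))))
# order: front-y, front+y, rear+y, rear-y
go("lid",[(254,197.5),(367,233.25),(340.75,291.5),(215.75,244.25)],[(261.3,186.7),(235.8,136.7),(279,126),(310,173.3)],.132)
go("panel",[(281.25,205.5),(329.25,222),(295,271.25),(246.25,249.25)],[(254.7,168),(245.8,146.3),(289,140),(300,159.5)],.144)
go("crate",[(130.75,195),(201,217.5),(165,260),(90.5,231.75)],[(332.8,243.8),(302.2,197.5),(341.7,186.2),(374.5,229.2)],.12)
go("handle",[(294.5,201),(333.75,213)],[(242.5,172.5),(234.2,155)],.125)
E
```

```text
lid
[0.5234 0.0233] [0.5174 0.0185] [0.519  0.0213 0.1284]
[0.5078 0.3625] [0.5059 0.3552] [0.5063 0.3611 0.1287]
[0.7221 0.3719] [0.7177 0.3727] [0.7192 0.3725 0.1306]
[0.7362 0.03  ] [0.733  0.0338] [0.7343 0.0314 0.1325]
ctr [0.6224 0.1969] sides [0.3396, 0.2144, 0.3422, 0.2129] yaw x 2.16140167930501
ctr [0.6185 0.1951] sides [0.337, 0.2125, 0.3392, 0.2161] yaw x 4.398760273824724
panel
[0.5292 0.1163] [0.5212 0.1191] [0.5237 0.117  0.1425]
[0.5276 0.2617] [0.5258 0.2637] [0.5263 0.2622 0.1441]
[0.7279 0.2558] [0.7203 0.2492] [0.7232 0.2544 0.1389]
[0.7224 0.1155] [0.7192 0.1136] [0.7204 0.1149 0.1422]
ctr [0.6268 0.1873] sides [0.1454, 0.2004, 0.1404, 0.1932] yaw x -0.980841721145383
ctr [0.6216 0.1864] sides [0.1446, 0.195, 0.1357, 0.198] yaw x -2.9125194555672786
crate
[ 0.6797 -0.3199] [ 0.6766 -0.3212] [ 0.6779 -0.3208  0.1186]
[ 0.6598 -0.0728] [ 0.6566 -0.0749] [ 0.6577 -0.0738  0.1182]
[ 0.8365 -0.0609] [ 0.8324 -0.0631] [ 0.8343 -0.0619  0.1179]
[ 0.8545 -0.3089] [ 0.8516 -0.3046] [ 0.8532 -0.3064  0.1209]
ctr [ 0.7576 -0.1906] sides [0.2479, 0.1771, 0.2486, 0.1751] yaw x 3.7179058995009178
ctr [ 0.7543 -0.191 ] sides [0.2471, 0.1762, 0.2423, 0.1758] yaw x 4.645303206090877
handle
[0.4733 0.1317] [0.4709 0.1275] [0.4713 0.1304 0.1227]
[0.4674 0.2523] [0.4676 0.2443] [0.4672 0.2503 0.1221]
```

```bash
cat >> h.py <<'E'
def cur():
    s=robot.state();q=s["tcp_rot"];return np.array(s["eef_pos"]),R.from_quat([q[1],q[2],q[3],q[0]]),s
def tool(yaw,tilt,flip=1):
    """approach tilted 'tilt' deg forward (towards heading yaw) from straight down; jaws:
    lat -> jaws along heading-perp"""
    return None
def frame(y,z):
    y=np.array(y,float);y/=np.linalg.norm(y);z=np.array(z,float);z-=y*(y@z);z/=np.linalg.norm(z)
    return R.from_matrix(np.column_stack([np.cross(y,z),y,z]))
def rel(P,Rt,p0=None,R0=None):
    if p0 is None: p0,R0,_=cur()
    sl=R0.inv().apply(np.array(P)-p0);an=np.degrees((R0.inv()*Rt).as_rotvec())
    return np.round(sl,4),np.round(an,2)
E
python3 - <<'E'
from h import *
p,r,s=cur();print(r.as_matrix())
k=512/800
for n,(x,y),z in [("pencil",(312,312),0),("pencil",(376,287),0),("wheel",(281,254),.016),("bitblock",(420,300),.08),("truck",(590,345),.08),("glue",(165,250),.17),("planeend",(235,285),0),("square",(530,325),.016),("sq",(460,300),0),("mallet",(640,425),.03)]:
    print(n,onz("scene",(x*k,y*k),z))
for sg in(1,-1):
    a=np.radians(-2);print(sg,rel([.624,.187,.30],frame([0,0,-1],[-sg*np.sin(a),sg*np.cos(a),0])))
E
```

```text
[[-0.9542 -0.0005  0.2991]
 [-0.2991  0.0011 -0.9542]
 [ 0.0001 -1.     -0.0012]]
pencil [ 0.4886 -0.2124  0.    ]
pencil [ 0.347 -0.135  0.   ]
wheel [ 0.3633 -0.3901  0.016 ]
bitblock [0.4257 0.0214 0.08  ]
truck [0.3909 0.3637 0.08  ]
glue [ 0.6276 -0.4577  0.17  ]
planeend [ 0.4949 -0.4245  0.    ]
square [0.3205 0.2242 0.016 ]
sq [ 0.2981  0.053  -0.    ]
mallet [0.4914 0.4932 0.03  ]
1 (array([-0.6514, -0.0542, -0.6165]), array([   0.03, -160.6 ,   -0.09]))
-1 (array([-0.6514, -0.0542, -0.6165]), array([ 0.07, 19.4 ,  0.02]))
```

Request:
{"name": "send_rows", "arguments": {
  "motion": [
    {"slide": [-0.04, -0.02, -0.04], "angular": [0, 2, 0], "hand": 1},
    {"slide": [-0.08, -0.04, -0.08], "angular": [0, 4, 0], "hand": 1},
    {"slide": [-0.12, -0.05, -0.12], "angular": [0, 6, 0], "hand": 1},
    {"slide": [-0.16, -0.054, -0.16], "angular": [0, 8, 0], "hand": 1},
    {"slide": [-0.2, -0.054, -0.2], "angular": [0, 9, 0], "hand": 1},
    {"slide": [-0.24, -0.054, -0.235], "angular": [0, 10, 0], "hand": 1},
    {"slide": [-0.28, -0.054, -0.27], "angular": [0, 11, 0], "hand": 1},
    {"slide": [-0.32, -0.054, -0.31], "angular": [0, 12, 0], "hand": 1},
    {"slide": [-0.36, -0.054, -0.345], "angular": [0, 13, 0], "hand": 1},
    {"slide": [-0.4, -0.054, -0.38], "angular": [0, 14, 0], "hand": 1},
    {"slide": [-0.44, -0.054, -0.42], "angular": [0, 15, 0], "hand": 1},
    {"slide": [-0.48, -0.054, -0.455], "angular": [0, 16, 0], "hand": 1},
    {"slide": [-0.52, -0.054, -0.495], "angular": [0, 17, 0], "hand": 1},
    {"slide": [-0.56, -0.054, -0.53], "angular": [0, 18, 0], "hand": 1},
    {"slide": [-0.6, -0.054, -0.57], "angular": [0, 19, 0], "hand": 1},
    {"slide": [-0.651, -0.054, -0.617], "angular": [0, 19.4, 0], "hand": 1},
    {"slide": [-0.651, -0.054, -0.617], "angular": [0, 19.4, 0], "hand": 1},
    {"slide": [-0.651, -0.054, -0.617], "angular": [0, 19.4, 0], "hand": 1},
    {"slide": [-0.651, -0.054, -0.617], "angular": [0, 19.4, 0], "hand": 1}
  ]
}}

```text
time_s: 2.52
eef_pos: [0.6235, 0.1852, 0.2997]
tcp_rot: [0.013, -0.013, -0.707, 0.707]
wrist_force: [0.6, -0.1, -0.2]
opening: 0.0918
```

```bash
python3 - <<'E'
from h import *
import cv2
p,r,s=cur();print(p,s["qpos"],s["wrist_force"],s["time_s"]);print(r.as_matrix())
im=vision.read_camera("wrist");np.save("pics/w1.npy",im);cv2.imwrite("pics/w1.png",cv2.resize(im[:,:,::-1],(800,600),interpolation=cv2.INTER_CUBIC))
E
```

```text
[0.6235 0.1852 0.2997] [-0.1166  0.4781 -0.3995  1.3975  0.1877  1.3039 -2.133 ] [ 0.6453 -0.0832 -0.1657] 2.525
[[-0.9993 -0.0001 -0.0368]
 [ 0.0368 -0.0012 -0.9993]
 [ 0.     -1.      0.0012]]
```

View pics/w1.png

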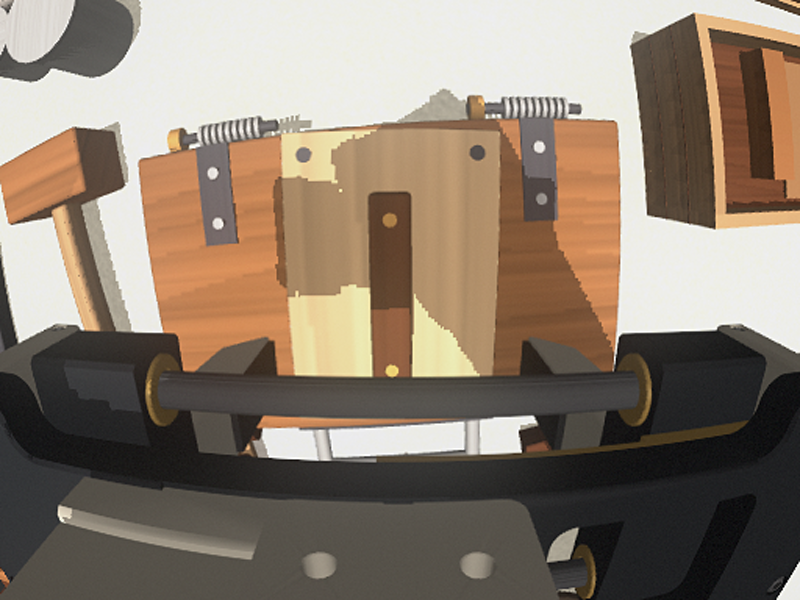

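The wrist view shows the batten from (390,193) to about (391,378) and the panel's far corners at (281,130) and (500,128). The crate is to the right and the handle arms are at (320,430) and (470,430).

```bash
python3 - <<'E'
from h import *
k=512/800
f=lambda x,y,z:onz("wrist",((x+.5)*k-.5,(y+.5)*k-.5),z)
print("batten nails",f(390,220,.18),f(391,371,.18))
print("batten far corners",f(369,193,.18),f(411,193,.18))
print("panel far",f(281,130,.144),f(500,128,.144))
print("lid far",f(140,160,.132),f(619,122,.132))
print("crate front corners",f(708,14,.12),f(716,228,.12))
print("handle arms",f(322,430,.12),f(472,420,.12))
print("panel edges near",f(289,350,.144),f(496,350,.144))
E
```

```text
batten nails [0.6682 0.1877 0.18  ] [0.5777 0.191  0.18  ]
batten far corners [0.6838 0.1987 0.18  ] [0.6828 0.1755 0.18  ]
panel far [0.7273 0.2556 0.144 ] [0.7227 0.1163 0.144 ]
lid far [0.7211 0.3682 0.132 ] [0.7322 0.0252 0.132 ]
crate front corners [ 0.8369 -0.0769  0.12  ] [ 0.6562 -0.0764  0.12  ]
handle arms [0.5013 0.2503 0.12  ] [0.5059 0.1311 0.12  ]
panel edges near [0.5796 0.2621 0.144 ] [0.5741 0.1192 0.144 ]
```

Request:
{"name": "send_rows", "arguments": {
  "motion": [
    {"slide": [0, 0.045, -0.004], "angular": [0, 0, 0], "hand": 1},
    {"slide": [0, 0.09, -0.004], "angular": [0, 0, 0], "hand": 1},
    {"slide": [0, 0.115, -0.004], "angular": [0, 0, 0], "hand": 1},
    {"slide": [0, 0.133, -0.004], "angular": [0, 0, 0], "hand": 1},
    {"slide": [0, 0.133, -0.004], "angular": [0, 0, 0], "hand": 1},
    {"slide": [0, 0.133, -0.004], "angular": [0, 0, 0], "hand": -0.5},
    {"slide": [0, 0.133, -0.004], "angular": [0, 0, 0], "hand": -1},
    {"slide": [0, 0.133, -0.004], "angular": [0, 0, 0], "hand": -1},
    {"slide": [0, 0.133, -0.004], "angular": [0, 0, 0], "hand": -1},
    {"slide": [0, 0.133, -0.004], "angular": [0, 0, 0], "hand": -1},
    {"slide": [0, 0.133, -0.004], "angular": [0, 0, 0], "hand": -1},
    {"slide": [0, 0.133, -0.004], "angular": [0, 0, 0], "hand": -1}
  ],
  "force": 35
}}

```text
time_s: 4.08
eef_pos: [0.6237, 0.191, 0.1667]
tcp_rot: [0.012, -0.012, -0.707, 0.707]
wrist_force: [0.2, -1.6, 0.4]
opening: 0.0268
```

```bash
cat >> h.py <<'E'
F=np.array([.668,-.197,0]);yw=np.radians(4.6);ex=np.array([np.cos(yw),np.sin(yw),0]);ey=np.array([-np.sin(yw),np.cos(yw),0]);ez=np.array([0,0,1.])
def lean(deg): a=np.radians(deg);return frame(ex*np.sin(a)-ez*np.cos(a),-ey)
E
python3 - <<'E'
from h import *
p,r,s=cur();print(p,s["opening"],s["wrist_force"],s["time_s"])
print(rel(p+[0,0,.17],r))
print(rel(F-.10*ex+ez*.30,lean(50)))
E
```

```text
[0.6237 0.191  0.1667] 0.02680975855976309 [ 0.1987 -1.6347  0.3674] 4.075
(array([ 0.  , -0.17,  0.  ]), array([0., 0., 0.]))
(array([ 0.0416, -0.1333,  0.3977]), array([-2.88, -6.17, 49.95]))
```

Request:
{"name": "send_rows", "arguments": {
  "motion": [
    {"slide": [0, -0.01, 0], "angular": [0, 0, 0], "hand": -1},
    {"slide": [0, -0.03, 0], "angular": [0, 0, 0], "hand": -1},
    {"slide": [0, -0.06, 0], "angular": [0, 0, 0], "hand": -1},
    {"slide": [0, -0.1, 0], "angular": [0, 0, 0], "hand": -1},
    {"slide": [0, -0.14, 0.0], "angular": [0, 0, 0], "hand": -1},
    {"slide": [0, -0.17, 0.02], "angular": [0, 0, 2], "hand": -1},
    {"slide": [0.0, -0.17, 0.04], "angular": [0, 0, 4], "hand": -1},
    {"slide": [0, -0.17, 0.05], "angular": [0, 0, 6], "hand": -1},
    {"slide": [0, -0.17, 0.05], "angular": [0, 0, 6], "hand": -1}
  ]
}}

```text
time_s: 5.2
eef_pos: [0.6214, 0.1402, 0.3372]
tcp_rot: [-0.024, -0.05, -0.705, 0.707]
wrist_force: [0.3, -0.1, -3.8]
opening: 0.0235
```

```bash
python3 - <<'E'
from h import *
import cv2
p,r,s=cur();print(p,s["opening"],s["wrist_force"],s["ft_torque"],s["qpos"],s["time_s"])
im=vision.read_camera("scene");cv2.imwrite("pics/s2.png",cv2.resize(im[:,:,::-1],(800,600),interpolation=cv2.INTER_CUBIC))
print(rel(F-.10*ex+ez*.27,lean(50)))
E
```

```text
[0.6214 0.1402 0.3372] 0.023450007996288016 [ 0.3187 -0.1381 -3.8356] [-0.0099  0.1999 -0.0205] [-0.0488  0.374  -0.3984  1.4672  0.1994  1.2383 -2.0792] 5.2
(array([0.0478, 0.0625, 0.3477]), array([-3.18, -5.98, 43.99]))
```

View pics/s2.png

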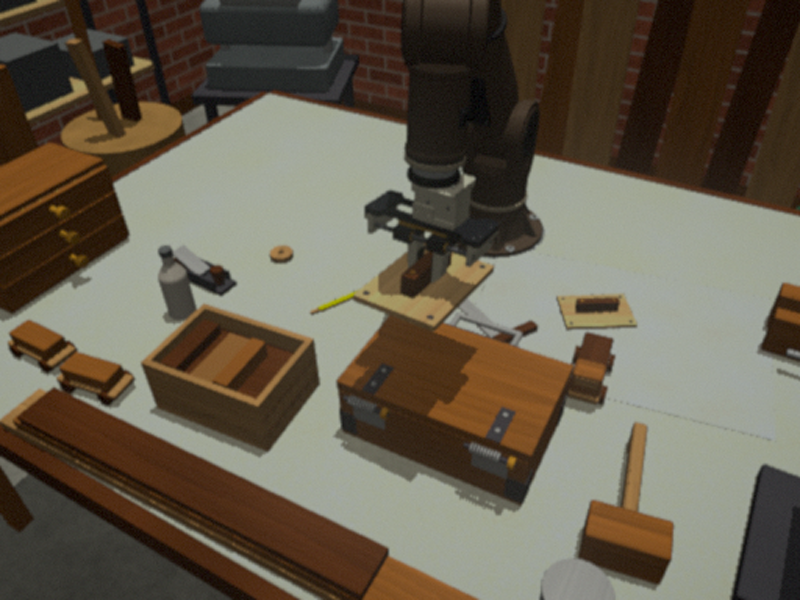

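The panel is in the gripper, level and clear of the lid (panel at (425,285)). Now I carry it to the crate while tilting it.

Request:
{"name": "send_rows", "arguments": {
  "motion": [
    {"slide": [0.01, -0.01, 0.035], "angular": [-0.3, -0.6, 4.4], "hand": -1},
    {"slide": [0.02, -0.01, 0.07], "angular": [-0.6, -1.2, 8.8], "hand": -1},
    {"slide": [0.03, -0.01, 0.105], "angular": [-1, -1.8, 13.2], "hand": -1},
    {"slide": [0.035, 0.0, 0.14], "angular": [-1.3, -2.4, 17.6], "hand": -1},
    {"slide": [0.04, 0.01, 0.175], "angular": [-1.6, -3, 22], "hand": -1},
    {"slide": [0.044, 0.02, 0.21], "angular": [-1.9, -3.6, 26.4], "hand": -1},
    {"slide": [0.048, 0.03, 0.245], "angular": [-2.2, -4.2, 30.8], "hand": -1},
    {"slide": [0.048, 0.04, 0.28], "angular": [-2.5, -4.8, 35.2], "hand": -1},
    {"slide": [0.048, 0.05, 0.315], "angular": [-2.9, -5.4, 39.6], "hand": -1},
    {"slide": [0.048, 0.0625, 0.348], "angular": [-3.2, -6, 44], "hand": -1},
    {"slide": [0.048, 0.0625, 0.348], "angular": [-3.2, -6, 44], "hand": -1},
    {"slide": [0.048, 0.0625, 0.348], "angular": [-3.2, -6, 44], "hand": -1}
  ]
}}

```text
time_s: 6.75
eef_pos: [0.5731, -0.1854, 0.2722]
tcp_rot: [0.316, 0.256, 0.665, -0.626]
wrist_force: [1.4, -0.5, -5.0]
opening: 0.0241
```

```bash
python3 - <<'E'
from h import *
import cv2
p,r,s=cur();print(p,s["opening"],s["wrist_force"],s["ft_torque"],s["qpos"],s["time_s"]);print(r.as_matrix())
im=vision.read_camera("scene");np.save("pics/s3.npy",im)
im2=vision.read_camera("side");np.save("pics/d3.npy",im2)
cv2.imwrite("pics/s3.png",np.hstack([cv2.resize(im[80:290,60:260,::-1],None,fx=2,fy=2,interpolation=cv2.INTER_CUBIC),cv2.resize(im2[100:310,220:420,::-1],None,fx=2,fy=2,interpolation=cv2.INTER_CUBIC)]))
print(rel(F-.085*ex+ez*.106,lean(50)))
E
```

```text
[ 0.5731 -0.1854  0.2722] 0.024058791334525667 [ 1.4372 -0.5114 -5.002 ] [-0.1376  1.4293 -0.0003] [ 1.3196  0.3101 -1.0076  2.1809 -1.2175  0.148   0.1196] 6.75
[[-0.669   0.7364  0.1009]
 [-0.0558  0.0856 -0.9948]
 [-0.7412 -0.6711 -0.0162]]
(array([0.1138, 0.1192, 0.0136]), array([ 0.91, -0.49,  2.27]))
```

View pics/s3.png

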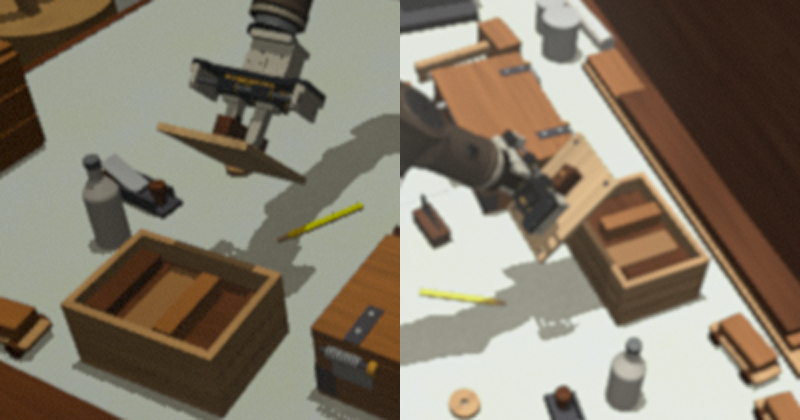

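The panel hangs tilted over the bench before the crate. q6 (0.148) and q5 (-1.22) are near their limits and the tilt is 48°, so I'll use a lean of 48° and keep this wrist orientation.

```bash
python3 - <<'E'
from h import *
print(rel(F-.090*ex+ez*.112,lean(48)))
E
```

```text
(array([0.1127, 0.1114, 0.0135]), array([ 0.92, -0.47,  0.27]))
```

Request:
{"name": "send_rows", "arguments": {
  "motion": [
    {"slide": [0.02, 0.02, 0.0025], "angular": [0.2, -0.1, 0], "hand": -1},
    {"slide": [0.04, 0.04, 0.005], "angular": [0.4, -0.2, 0], "hand": -1},
    {"slide": [0.06, 0.06, 0.0075], "angular": [0.6, -0.3, 0], "hand": -1},
    {"slide": [0.08, 0.08, 0.01], "angular": [0.8, -0.4, 0.2], "hand": -1},
    {"slide": [0.1, 0.1, 0.0125], "angular": [0.9, -0.5, 0.3], "hand": -1},
    {"slide": [0.113, 0.111, 0.0135], "angular": [0.9, -0.5, 0.3], "hand": -1},
    {"slide": [0.113, 0.111, 0.0135], "angular": [0.9, -0.5, 0.3], "hand": -1}
  ]
}}

```text
time_s: 7.72
eef_pos: [0.5844, -0.2369, 0.1673]
tcp_rot: [0.302, 0.221, 0.69, -0.619]
wrist_force: [0.2, 0.0, -2.5]
opening: 0.024
```

```bash
python3 - <<'E'
from h import *
import cv2
p,r,s=cur();print(p,s["opening"],s["wrist_force"],s["ft_torque"],s["qpos"],s["time_s"]);print(r.as_matrix())
im=vision.read_camera("scene");np.save("pics/s4.npy",im)
im2=vision.read_camera("side");np.save("pics/d4.npy",im2)
cv2.imwrite("pics/s4.png",np.hstack([cv2.resize(im[120:260,90:223,::-1],None,fx=3,fy=3,interpolation=cv2.INTER_CUBIC),cv2.resize(im2[140:280,270:403,::-1],None,fx=3,fy=3,interpolation=cv2.INTER_CUBIC)]))
print(rel(F-.067*ex+ez*.0975,lean(48)))
E
```

```text
[ 0.5844 -0.2369  0.1673] 0.023967186328087513 [ 0.1643  0.019  -2.5116] [-0.231   1.3205  0.0134] [ 1.1958  0.543  -0.8226  2.1325 -1.3171  0.1181  0.405 ] 7.725
[[-0.7195  0.6795  0.1436]
 [-0.0691  0.1357 -0.9883]
 [-0.6911 -0.721  -0.0507]]
(array([ 0.0341,  0.0668, -0.0274]), array([4.68, 0.52, 4.29]))
```

View pics/s4.png

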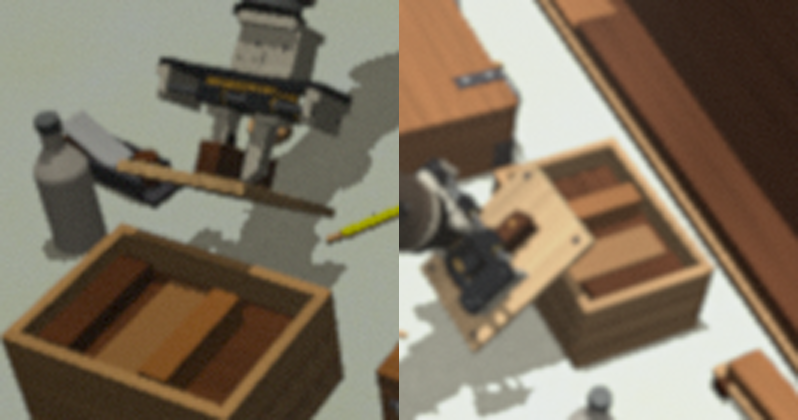

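The arm stopped at the q5/q6 limits about 70 mm short. I'll fit the arm's kinematics from the logged states so I can choose a pose well inside the limits.

```bash
cat > kin.py <<'E'
import numpy as np, itertools
from scipy.optimize import least_squares
from scipy.spatial.transform import Rotation as R
def q2R(q): return R.from_quat([q[1],q[2],q[3],q[0]]).as_matrix()
D=[([1.1644,0.4351,0.025,1.5738,-0.0116,1.134,-0.075],[.1868,-.5961,.2451],q2R([0.1069,-0.1071,0.6994,-0.6986])),
([-0.1166,0.4781,-0.3995,1.3975,0.1877,1.3039,-2.133],[.6235,.1852,.2997],np.array([[-0.9993,-0.0001,-0.0368],[0.0368,-0.0012,-0.9993],[0,-1,0.0012]])),
([-0.0488,0.374,-0.3984,1.4672,0.1994,1.2383,-2.0792],[.6214,.1402,.3372],q2R([-0.024,-0.05,-0.705,0.707])),
([1.3196,0.3101,-1.0076,2.1809,-1.2175,0.148,0.1196],[.5731,-.1854,.2722],np.array([[-0.669,0.7364,0.1009],[-0.0558,0.0856,-0.9948],[-0.7412,-0.6711,-0.0162]])),
([1.1958,0.543,-0.8226,2.1325,-1.3171,0.1181,0.405],[.5844,-.2369,.1673],np.array([[-0.7195,0.6795,0.1436],[-0.0691,0.1357,-0.9883],[-0.6911,-0.721,-0.0507]]))]
Rz=lambda a:R.from_euler('z',a).as_matrix();Ry=lambda a:R.from_euler('y',a).as_matrix()
TF=np.array([[1,0,0],[0,0,-1],[0,1,0.]])  # columns: tool x,y,z in flange; tool y = flange z
def fk(q,P,sg):
    c1,c7,d1,d3,a3,b3,d5,a5,b5,d7,tx,tz,by=P
    T=Rz(sg[0]*q[0]+c1);p=np.array([0,0,d1]);p=p+T@[0,by,0]
    T=T@Ry(q[1]);p=p+T@[a3*0,0,d3]
    T=T@Rz(sg[1]*q[2]);p=p+T@[a3,0,0]
    T=T@Ry(q[3]);p=p+T@[b3,0,d5]
    T=T@Rz(sg[2]*q[4]);p=p+T@[a5,0,0]
    T=T@Ry(q[5]);p=p+T@[b5,0,d7]
    T=T@Rz(sg[3]*q[6]+c7)@TF.T.T
    return p+T@[tx,0,tz],T
def res(P,sg,D=D):
    o=[]
    for q,p,Rm in D:
        a,T=fk(q,P,sg);o+=list((a-np.array(p))*3)+list((T-Rm).ravel())
    o+=list(np.array(P[2:])*1e-4)
    return np.array(o)
E
python3 - <<'E'
from kin import *
best=[]
for sg in itertools.product([1,-1],repeat=4):
  for c1 in(0,2,4):
   for c7 in(0,1.57,3.14,-1.57):
    s=least_squares(res,[c1,c7,.3,.3,0,0,.3,0,0,.25,0,0,0],args=(sg,))
    best.append((s.cost,sg,s.x))
best.sort(key=lambda t:t[0])
np.set_printoptions(precision=4,suppress=True)
for b in best[:4]:print(b)
b=best[0];np.save("kin.npy",np.r_[b[2],b[1]])
for q,p,Rm in D:
    a,T=fk(q,b[2],b[1]);print(a-p,abs(T-Rm).max())
E
```

```text
(np.float64(5.279628862589649e-05), (-1, -1, -1, -1), array([ 6.282 , -1.5717,  0.2908,  0.5974,  0.0025,  0.0435,  0.4284,
       -0.0347,  0.0144,  0.3986, -0.0021, -0.0018, -0.0546]))
(np.float64(5.2796288625900544e-05), (-1, -1, -1, -1), array([ 6.282 ,  4.7115,  0.2908,  0.5974,  0.0025,  0.0435,  0.4284,
       -0.0347,  0.0144,  0.3986, -0.0021, -0.0018, -0.0546]))
(np.float64(5.2796288625900877e-05), (-1, -1, -1, -1), array([ 6.282 ,  4.7115,  0.2908,  0.5974,  0.0025,  0.0435,  0.4284,
       -0.0347,  0.0144,  0.3986, -0.0021, -0.0018, -0.0546]))
(np.float64(5.279628862590147e-05), (-1, -1, -1, -1), array([-0.0012, -1.5717,  0.2908,  0.5974,  0.0025,  0.0435,  0.4284,
       -0.0347,  0.0144,  0.3986, -0.0021, -0.0018, -0.0546]))
[ 0.0003 -0.0001 -0.0019] 0.000314071580690356
[-0.0007  0.0001  0.0008] 0.00031506632263619133
[ 0.0004 -0.0001  0.0009] 0.0005003169101739716
[-0.0001  0.0007  0.0016] 0.0009480055981676561
[-0.0002 -0.0004 -0.0014] 0.0007592057480841075
```

```bash
cat >> kin.py <<'E'
_k=None
LO=np.array([-2.62,-.44,-1.27,.08,-1.32,.12,-2.74]);HI=np.array([2.62,2.09,1.32,2.57,4.46,2,2.74])
def load():
    a=np.load("kin.npy");return a[:13],a[13:]
def ik(p,Rm,n=60,m=.06,seed=0,q0=None,reg=0.0):
    P,sg=load();rng=np.random.default_rng(seed);out=[]
    for i in range(n):
        x0=q0 if (q0 is not None and i==0) else rng.uniform(LO+m+.01,HI-m-.01)
        x0=np.clip(x0,LO+m+.001,HI-m-.001)
        def f(q):
            a,T=fk(q,P,sg);return np.r_[(a-p)*3,(R.from_matrix(T.T@Rm)).as_rotvec()]
        s=least_squares(f,x0,bounds=(LO+m,HI-m),max_nfev=150)
        if np.linalg.norm(s.fun)<5e-3: out.append((np.min(np.minimum(s.x-LO,HI-s.x)),s.x))
    out.sort(key=lambda t:-t[0]);return out
E
python3 - <<'E'
from h import *
from kin import ik
import numpy as np
for tilt in (50,40,30,20):
    a=np.radians(tilt)
    for sgn in(-1,1):
        Rm=frame(ex*np.sin(a)-ez*np.cos(a),sgn*ey).as_matrix()
        o=ik(F-.067*ex+ez*.0975,Rm,25)
        print(tilt,sgn,len(o),[ (round(float(m),3),q.round(2)) for m,q in o[:3]])
E
```

```text
50 -1 8 [(0.315, array([ 1.06,  0.76, -0.78,  2.26,  3.2 ,  0.44,  2.23])), (0.293, array([ 0.87,  0.67, -0.52,  2.28,  3.5 ,  0.5 ,  1.83])), (0.241, array([ 0.5 ,  0.62, -0.04,  2.33,  3.78,  0.7 ,  1.45]))]
50 1 9 [(0.307, array([ 0.96,  0.7 , -0.65,  2.26,  3.36,  0.46, -1.14])), (0.305, array([ 0.94,  0.69, -0.63,  2.27,  3.39,  0.46, -1.17])), (0.297, array([ 1.15,  0.82, -0.92,  2.24,  2.95,  0.42, -0.62]))]
40 -1 7 [(0.311, array([0.27, 0.51, 0.18, 2.25, 4.15, 0.46, 0.96])), (0.287, array([0.17, 0.53, 0.31, 2.27, 4.17, 0.54, 0.92])), (0.24, array([ 0.44,  0.5 , -0.05,  2.23,  4.05,  0.36,  1.08]))]
40 1 12 [(0.307, array([ 0.21,  0.51,  0.24,  2.26,  4.15,  0.49, -2.2 ])), (0.296, array([ 0.19,  0.52,  0.27,  2.26,  4.16,  0.5 , -2.22])), (0.213, array([-0.05,  0.59,  0.63,  2.29,  4.25,  0.71, -2.33]))]
30 -1 11 [(0.075, array([ 0.96,  0.62, -0.76,  2.08,  1.07,  0.2 , -2.1 ])), (0.069, array([ 0.96,  0.61, -0.75,  2.08,  1.05,  0.19, -2.09])), (0.065, array([ 0.38,  0.46, -0.06,  2.14, -1.26,  0.19,  0.05]))]
30 1 9 [(0.164, array([ 1.03,  0.67, -0.88,  2.06,  1.21,  0.28,  0.91])), (0.133, array([ 1.  ,  0.65, -0.84,  2.07,  1.17,  0.25,  0.95])), (0.122, array([ 1.15,  0.84, -1.15,  2.04,  1.42,  0.52,  0.78]))]
20 -1 14 [(0.299, array([ 0.81,  0.58, -0.65,  1.96,  0.54,  0.42, -1.66])), (0.283, array([ 0.1 ,  0.47,  0.28,  2.05, -0.71,  0.4 , -0.54])), (0.242, array([ 0.24,  0.46,  0.09,  2.03, -0.5 ,  0.36, -0.73]))]
20 1 11 [(0.392, array([ 0.94,  0.68, -0.88,  1.93,  0.84,  0.53,  1.23])), (0.376, array([ 0.91,  0.65, -0.82,  1.94,  0.78,  0.5 ,  1.28])), (0.359, array([ 0.89,  0.64, -0.79,  1.94,  0.74,  0.48,  1.31]))]
```

The fit is good to about 1.5 mm. A 50° lean with the tool square to the panel needs a wrist flip. It's easier to lay the panel back on the lid and regrip the batten with the tool inclined about 30°, so the final tool tilt is only about 20°. I'll check that this can be reached.

```bash
python3 - <<'E'
from h import *
from kin import ik
import numpy as np
q3=np.array([-0.0488,0.374,-0.3984,1.4672,0.1994,1.2383,-2.0792])
a0=np.radians(-2.1);px=np.array([np.cos(a0),np.sin(a0),0]);py=np.array([-np.sin(a0),np.cos(a0),0])
for t in(-35,-30,-25):
    a=np.radians(t)
    o=ik(np.array([.6237,.191,.168]),frame(px*np.sin(a)-ez*np.cos(a),-py).as_matrix(),15,q0=q3)
    print("pick",t,[(round(float(m),3),q.round(2)) for m,q in o[:3]])
    a=np.radians(50+t)
    o=ik(F-.067*ex+ez*.0975,frame(ex*np.sin(a)-ez*np.cos(a),-ey).as_matrix(),15,q0=q3)
    print("place",[(round(float(m),3),q.round(2)) for m,q in o[:3]])
p,r,s=cur()
print(rel(np.array([.6214,.1402,.3372]),R.from_matrix(np.array([[-0.9993,-0.0001,-0.0368],[0.0368,-0.0012,-0.9993],[0,-1,0.0012]]))))
E
```

```text
pick -35 [(0.202, array([-0.24,  0.94, -0.1 ,  0.99, -0.13,  1.8 , -1.92])), (0.201, array([-0.2 ,  0.94, -0.19,  0.98, -0.07,  1.8 , -1.96])), (0.201, array([-0.28,  0.93, -0.01,  0.99, -0.18,  1.8 , -1.88]))]
place [(0.44, array([ 0.78,  0.61, -0.67,  1.89,  0.54,  0.56, -1.67])), (0.425, array([ 0.75,  0.59, -0.62,  1.89,  0.49,  0.54, -1.63])), (0.379, array([ 0.09,  0.49,  0.27,  1.97, -0.49,  0.5 , -0.76]))]
pick -30 [(0.312, array([-0.25,  0.87, -0.09,  1.08, -0.11,  1.69, -1.92])), (0.312, array([-0.27,  0.87, -0.04,  1.08, -0.14,  1.69, -1.9 ])), (0.302, array([-0.39,  0.87,  0.21,  1.1 , -0.28,  1.7 , -1.78]))]
place [(0.257, array([ 0.73,  0.55, -0.53,  1.98,  0.39,  0.38, -1.53])), (0.235, array([ 0.65,  0.52, -0.43,  1.99,  0.24,  0.35, -1.4 ])), (0.234, array([ 0.65,  0.52, -0.43,  1.99,  0.24,  0.35, -1.4 ]))]
pick -25 [(0.422, array([-0.32,  0.8 ,  0.04,  1.18, -0.16,  1.58, -1.86])), (0.421, array([-0.2 ,  0.82, -0.2 ,  1.16, -0.02,  1.58, -1.98])), (0.412, array([-0.42,  0.81,  0.24,  1.2 , -0.28,  1.59, -1.77]))]
place [(0.282, array([ 1.05,  0.73, -0.99,  2.  ,  1.1 ,  0.47, -2.11])), (0.139, array([ 0.3 ,  0.45,  0.03,  2.1 , -0.78,  0.26, -0.44])), (0.115, array([ 0.37,  0.46, -0.06,  2.09, -0.64,  0.24, -0.56]))]
(array([-0.1701, -0.0456, -0.3751]), array([  6.79,   8.79, -43.42]))
```

Request:
{"name": "send_rows", "arguments": {
  "motion": [
    {"slide": [-0.02, -0.022, -0.003], "angular": [0.7, 0.9, -4.5], "hand": -1},
    {"slide": [-0.04, -0.044, -0.006], "angular": [1.4, 1.8, -9], "hand": -1},
    {"slide": [-0.065, -0.07, -0.03], "angular": [2, 2.7, -13.5], "hand": -1},
    {"slide": [-0.085, -0.08, -0.07], "angular": [2.7, 3.6, -18], "hand": -1},
    {"slide": [-0.1, -0.085, -0.11], "angular": [3.5, 4.5, -22], "hand": -1},
    {"slide": [-0.11, -0.085, -0.15], "angular": [4.1, 5.4, -26], "hand": -1},
    {"slide": [-0.12, -0.08, -0.19], "angular": [4.8, 6.2, -30], "hand": -1},
    {"slide": [-0.13, -0.075, -0.23], "angular": [5.5, 7, -34], "hand": -1},
    {"slide": [-0.14, -0.065, -0.27], "angular": [6.2, 8, -38], "hand": -1},
    {"slide": [-0.15, -0.055, -0.31], "angular": [6.8, 8.8, -43.4], "hand": -1},
    {"slide": [-0.16, -0.05, -0.345], "angular": [6.8, 8.8, -43.4], "hand": -1},
    {"slide": [-0.17, -0.046, -0.375], "angular": [6.8, 8.8, -43.4], "hand": -1},
    {"slide": [-0.17, -0.046, -0.375], "angular": [6.8, 8.8, -43.4], "hand": -1},
    {"slide": [-0.17, -0.046, -0.375], "angular": [6.8, 8.8, -43.4], "hand": -1}
  ]
}}

```text
time_s: 9.57
eef_pos: [0.6205, 0.1397, 0.3373]
tcp_rot: [0.013, -0.013, -0.706, 0.708]
wrist_force: [-0.3, -0.0, -3.5]
opening: 0.0239
```

```bash
python3 - <<'E'
from h import *
p,r,s=cur();print(p,s["opening"],s["wrist_force"],s["ft_torque"],s["qpos"],s["time_s"]);print(r.as_matrix())
a0=np.radians(-2.1);py=np.array([-np.sin(a0),np.cos(a0),0])
G=frame([0,0,-1],-py)
print(rel([.6237,.191,.20],G));print(rel([.6237,.191,.1667],G))
E
```

```text
[0.6205 0.1397 0.3373] 0.02390069429200448 [-0.3377 -0.0429 -3.4729] [-0.0247  0.0354  0.0198] [-0.3804  0.3986  0.1109  1.4057 -0.0418  1.3405 -1.8764] 9.575
[[-0.9993 -0.0001 -0.037 ]
 [ 0.037  -0.0024 -0.9993]
 [ 0.0001 -1.      0.0024]]
(array([-0.0013,  0.1372, -0.0517]), array([-0.14, -0.02,  0.  ]))
(array([-0.0013,  0.1705, -0.0518]), array([-0.14, -0.02,  0.  ]))
```

Request:
{"name": "send_rows", "arguments": {
  "motion": [
    {"slide": [0, 0.02, -0.025], "angular": [0, 0, 0], "hand": -1},
    {"slide": [-0.001, 0.04, -0.052], "angular": [0, 0, 0], "hand": -1},
    {"slide": [-0.001, 0.08, -0.052], "angular": [0, 0, 0], "hand": -1},
    {"slide": [-0.001, 0.12, -0.052], "angular": [0, 0, 0], "hand": -1},
    {"slide": [-0.001, 0.15, -0.052], "angular": [0, 0, 0], "hand": -1},
    {"slide": [-0.001, 0.163, -0.052], "angular": [0, 0, 0], "hand": -1},
    {"slide": [-0.001, 0.169, -0.052], "angular": [0, 0, 0], "hand": -1},
    {"slide": [-0.001, 0.17, -0.052], "angular": [0, 0, 0], "hand": -1}
  ]
}}

```text
time_s: 10.58
eef_pos: [0.6246, 0.1911, 0.1679]
tcp_rot: [0.013, -0.014, -0.706, 0.708]
wrist_force: [-0.4, 0.3, -2.8]
opening: 0.0239
```

Request:
{"name": "send_rows", "arguments": {
  "motion": [
    {"slide": [0, 0.001, 0], "angular": [0, 0, 0], "hand": -1},
    {"slide": [0, 0.001, 0], "angular": [0, 0, 0], "hand": 0.2},
    {"slide": [0, 0.001, 0], "angular": [0, 0, 0], "hand": 0.2},
    {"slide": [0, -0.001, 0], "angular": [0, 0, 0], "hand": 0.2},
    {"slide": [0, -0.004, 0], "angular": [0, 0, -6], "hand": 0.2},
    {"slide": [0, -0.004, 0], "angular": [0, 0, -12], "hand": 0.2},
    {"slide": [0, -0.004, 0], "angular": [0, 0, -18], "hand": 0.2},
    {"slide": [0, -0.004, 0], "angular": [0, 0, -24], "hand": 0.2},
    {"slide": [0, -0.004, 0], "angular": [0, 0, -30], "hand": 0.2},
    {"slide": [0, -0.003, 0], "angular": [0, 0, -32], "hand": 0.2},
    {"slide": [0, -0.001, 0], "angular": [0, 0, -32], "hand": 0.2},
    {"slide": [0, -0.001, 0], "angular": [0, 0, -32], "hand": 0.2}
  ]
}}

```text
time_s: 12.08
eef_pos: [0.624, 0.1914, 0.1681]
tcp_rot: [-0.207, -0.182, 0.683, -0.677]
wrist_force: [0.0, -0.1, -0.3]
opening: 0.0548
```

```bash
python3 - <<'E'
from h import *
import cv2
p,r,s=cur();print(p,s["opening"],s["wrist_force"],s["ft_torque"],s["qpos"],s["time_s"]);print(r.as_matrix())
im=vision.read_camera("scene");im2=vision.read_camera("side")
cv2.imwrite("pics/s5.png",np.hstack([cv2.resize(im[120:320,200:400,::-1],None,fx=2,fy=2,interpolation=cv2.INTER_CUBIC),cv2.resize(im2[60:260,200:400,::-1],None,fx=2,fy=2,interpolation=cv2.INTER_CUBIC)]))
E
```

```text
[0.624  0.1914 0.1681] 0.05482820257078122 [ 0.0389 -0.1497 -0.3097] [ 0.0529 -0.5657 -0.0095] [-0.3096  0.8853  0.0455  1.068  -0.1971  1.7241 -1.8564] 12.075
[[-0.848  -0.5287 -0.0373]
 [ 0.0327  0.018  -0.9993]
 [ 0.529  -0.8486  0.0021]]
```

View pics/s5.png

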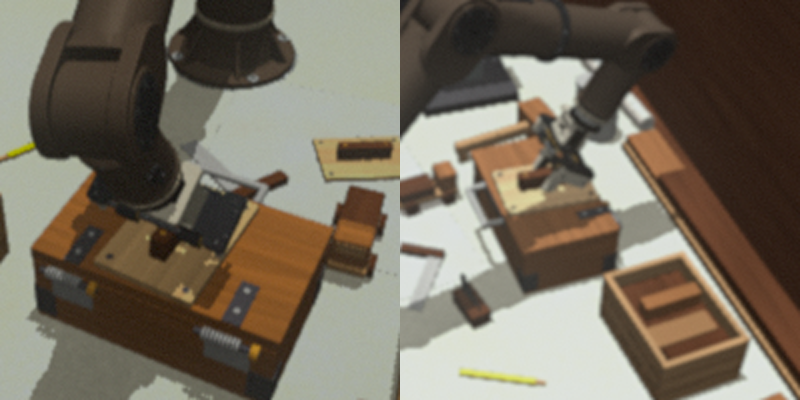

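The panel lies flat on the lid again and the tool straddles the batten, inclined 32°. I'll grip it, lift, and level back on the way.

Request:
{"name": "send_rows", "arguments": {
  "motion": [
    {"slide": [0, 0, 0], "angular": [0, 0, 0], "hand": -1},
    {"slide": [0, 0, 0], "angular": [0, 0, 0], "hand": -1},
    {"slide": [0, 0, 0], "angular": [0, 0, 0], "hand": -1},
    {"slide": [0, 0, 0], "angular": [0, 0, 0], "hand": -1},
    {"slide": [0, 0, 0], "angular": [0, 0, 0], "hand": -1},
    {"slide": [0.008, -0.0128, 0], "angular": [0, 0, 0], "hand": -1},
    {"slide": [0.021, -0.034, 0], "angular": [0, 0, 0], "hand": -1},
    {"slide": [0.042, -0.068, 0], "angular": [0, 0, 0], "hand": -1},
    {"slide": [0.063, -0.102, 0], "angular": [0, 0, 0], "hand": -1},
    {"slide": [0.085, -0.136, 0], "angular": [0, 0, 0], "hand": -1},
    {"slide": [0.085, -0.136, 0], "angular": [0, 0, 0], "hand": -1}
  ],
  "force": 50
}}

```text
time_s: 13.55
eef_pos: [0.6217, 0.1917, 0.3292]
tcp_rot: [-0.203, -0.178, 0.686, -0.676]
wrist_force: [-0.1, 0.8, -3.7]
opening: 0.0236
```

```bash
cat >> h.py <<'E'
# tool tilted t deg, panel in hand inclined: lean = t + INC
def lt(t): a=np.radians(t);return frame(ex*np.sin(a)-ez*np.cos(a),-ey)
E
python3 - <<'E'
from h import *
p,r,s=cur();print(p,s["opening"],s["wrist_force"],s["ft_torque"],s["qpos"],s["time_s"]);M=r.as_matrix();print(M[:,1])
print(rel(F-.10*ex+ez*.27,lt(18)))
E
```

```text
[0.6217 0.1917 0.3292] 0.02358854646793396 [-0.1337  0.7937 -3.7324] [-0.056  -0.9744  0.0426] [-0.2399  0.7958 -0.1259  0.8521 -0.1235  2.0025 -1.9829] 13.55
[-0.5185  0.0234 -0.8548]
(array([0.0025, 0.0689, 0.3987]), array([ 1.04, -6.97, 49.19]))
```

Request:
{"name": "send_rows", "arguments": {
  "motion": [
    {"slide": [0, 0.0, 0.03], "angular": [0.1, -0.6, 4], "hand": -1},
    {"slide": [0, 0.0, 0.06], "angular": [0.2, -1.2, 8], "hand": -1},
    {"slide": [0, 0.0, 0.1], "angular": [0.3, -1.8, 12.5], "hand": -1},
    {"slide": [0, 0.0, 0.14], "angular": [0.4, -2.4, 17], "hand": -1},
    {"slide": [0, 0.01, 0.18], "angular": [0.5, -3, 21.5], "hand": -1},
    {"slide": [0, 0.015, 0.22], "angular": [0.6, -3.6, 26], "hand": -1},
    {"slide": [0, 0.02, 0.26], "angular": [0.7, -4.2, 30.5], "hand": -1},
    {"slide": [0, 0.03, 0.3], "angular": [0.8, -4.8, 35], "hand": -1},
    {"slide": [0, 0.04, 0.33], "angular": [0.9, -5.5, 39.5], "hand": -1},
    {"slide": [0.0, 0.055, 0.365], "angular": [1, -6.3, 44], "hand": -1},
    {"slide": [0.0025, 0.069, 0.399], "angular": [1, -7, 49.2], "hand": -1},
    {"slide": [0.0025, 0.069, 0.399], "angular": [1, -7, 49.2], "hand": -1},
    {"slide": [0.0025, 0.069, 0.399], "angular": [1, -7, 49.2], "hand": -1}
  ]
}}

```text
time_s: 15.18
eef_pos: [0.5659, -0.2058, 0.2672]
tcp_rot: [0.135, 0.079, 0.702, -0.695]
wrist_force: [-0.3, 1.7, -2.9]
opening: 0.0234
```

```bash
python3 - <<'E'
from h import *
import cv2
p,r,s=cur();print(p,s["opening"],s["wrist_force"],s["ft_torque"],s["qpos"],s["time_s"]);M=r.as_matrix();print(M)
im=vision.read_camera("scene");im2=vision.read_camera("side")
cv2.imwrite("pics/s6.png",np.hstack([cv2.resize(im[80:290,60:260,::-1],None,fx=2,fy=2,interpolation=cv2.INTER_CUBIC),cv2.resize(im2[80:290,220:420,::-1],None,fx=2,fy=2,interpolation=cv2.INTER_CUBIC)]))
# place for lean 50
print(rel(F-.088*ex+ez*.112,lt(18)))
E
```

```text
[ 0.5659 -0.2058  0.2672] 0.023400012215826792 [-0.3387  1.6643 -2.906 ] [0.0462 0.6267 0.0194] [ 0.4301  0.2481 -0.124   1.8369 -0.1194  0.78   -1.1033] 15.175
[[-0.9511  0.2984  0.08  ]
 [-0.0766  0.0229 -0.9968]
 [-0.2993 -0.9542  0.0011]]
(array([0.0344, 0.1525, 0.0001]), array([-0.05,  0.16,  0.49]))
```

View pics/s6.png

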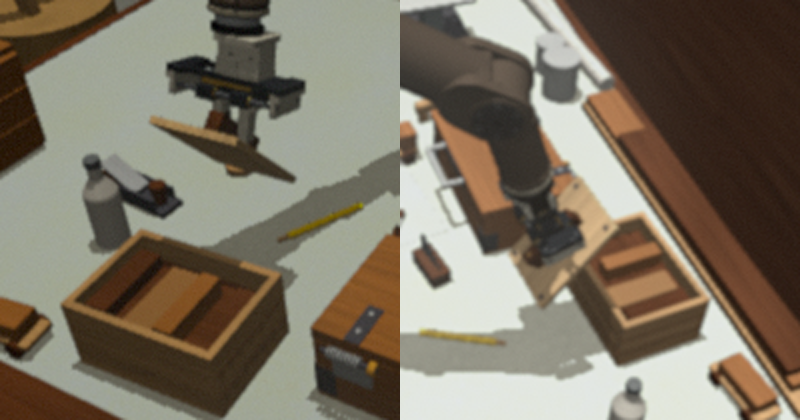

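Request:
{"name": "send_rows", "arguments": {
  "motion": [
    {"slide": [0.007, 0.03, 0], "angular": [0, 0, 0.1], "hand": -1},
    {"slide": [0.014, 0.06, 0], "angular": [0, 0, 0.2], "hand": -1},
    {"slide": [0.021, 0.09, 0], "angular": [0, 0.1, 0.3], "hand": -1},
    {"slide": [0.028, 0.12, 0], "angular": [0, 0.1, 0.5], "hand": -1},
    {"slide": [0.032, 0.143, 0], "angular": [0, 0.1, 0.5], "hand": -1},
    {"slide": [0.0344, 0.1525, 0], "angular": [0, 0.1, 0.5], "hand": -1},
    {"slide": [0.0344, 0.1525, 0], "angular": [0, 0.1, 0.5], "hand": -1}
  ]
}}

```text
time_s: 16.15
eef_pos: [0.5803, -0.2045, 0.1117]
tcp_rot: [0.139, 0.082, 0.702, -0.694]
wrist_force: [-0.5, 0.3, -3.4]
opening: 0.0235
```

```bash
python3 - <<'E'
from h import *
import cv2
p,r,s=cur();print(p,s["opening"],s["wrist_force"],s["ft_torque"],s["qpos"],s["time_s"]);M=r.as_matrix();print(M[:,1],M[:,2])
im=vision.read_camera("scene");im2=vision.read_camera("side")
def mk(im,x0,y0,w,h,s):
    o=cv2.resize(im[y0:y0+h,x0:x0+w,::-1],None,fx=s,fy=s,interpolation=cv2.INTER_CUBIC)
    for i in range(0,w,10): cv2.line(o,(i*s,0),(i*s,5),(0,0,255),1)
    return o
cv2.imwrite("pics/s7.png",np.hstack([mk(im,100,140,130,140,3),mk(im2,270,150,130,140,3)]))
for x,z in((-.088,.10),(-.064,.10),(-.06,.094)):print(x,z,rel(F+x*ex+ez*z,lt(18)))
E
```

```text
[ 0.5803 -0.2045  0.1117] 0.023453978160071966 [-0.5159  0.3178 -3.3979] [-0.0351  0.6401  0.0086] [ 0.4303  0.4543 -0.1455  1.9902 -0.1319  0.4123 -1.0681] 16.15
[ 0.3083  0.0236 -0.951 ] [ 0.0804 -0.9968  0.0014]
-0.088 0.1 (array([ 0.0044,  0.0122, -0.0012]), array([-0.14,  0.01, -0.13]))
-0.064 0.1 (array([-0.0184,  0.0197, -0.0012]), array([-0.14,  0.01, -0.13]))
-0.06 0.094 (array([-0.0203,  0.0267, -0.0013]), array([-0.14,  0.01, -0.13]))
```

View pics/s7.png

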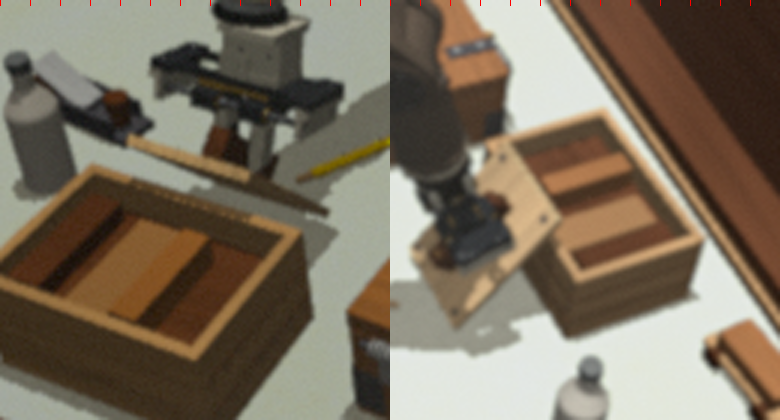

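Request:
{"name": "send_rows", "arguments": {
  "motion": [
    {"slide": [-0.003, 0.006, -0.001], "angular": [0, 0, 0], "hand": -1},
    {"slide": [-0.008, 0.01, -0.001], "angular": [0, 0, 0], "hand": -1},
    {"slide": [-0.013, 0.015, -0.001], "angular": [0, 0, 0], "hand": -1},
    {"slide": [-0.016, 0.017, -0.001], "angular": [0, 0, 0], "hand": -1},
    {"slide": [-0.016, 0.017, -0.001], "angular": [0, 0, 0], "hand": -1}
  ]
}}

```text
time_s: 16.88
eef_pos: [0.6006, -0.2026, 0.1007]
tcp_rot: [0.139, 0.083, 0.702, -0.694]
wrist_force: [-0.3, 0.2, -4.0]
opening: 0.0237
```

```bash
python3 - <<'E'
from h import *
import cv2
p,r,s=cur();print(p,s["wrist_force"],s["ft_torque"]);M=r.as_matrix();print(M[:,1])
im=vision.read_camera("scene");im2=vision.read_camera("side")
def mk(im,x0,y0,w,h,s):
    o=cv2.resize(im[y0:y0+h,x0:x0+w,::-1],None,fx=s,fy=s,interpolation=cv2.INTER_CUBIC)
    return o
cv2.imwrite("pics/s8.png",np.hstack([mk(im,110,160,100,100,4),mk(im2,280,180,100,100,4)]))
for x,z in((-.066,.102),(-.064,.099),(-.06,.097)):print(x,z,rel(F+x*ex+ez*z,lt(18)))
E
```

```text
[ 0.6006 -0.2026  0.1007] [-0.3177  0.1981 -3.968 ] [-0.0433  0.6782  0.0057]
[ 0.309   0.0229 -0.9508]
-0.066 0.102 (array([-0.0023, -0.0005, -0.0003]), array([-0.13, -0.02, -0.05]))
-0.064 0.099 (array([-0.0033,  0.0029, -0.0003]), array([-0.13, -0.02, -0.05]))
-0.06 0.097 (array([-0.0064,  0.0061, -0.0003]), array([-0.13, -0.02, -0.05]))
```

View pics/s8.png

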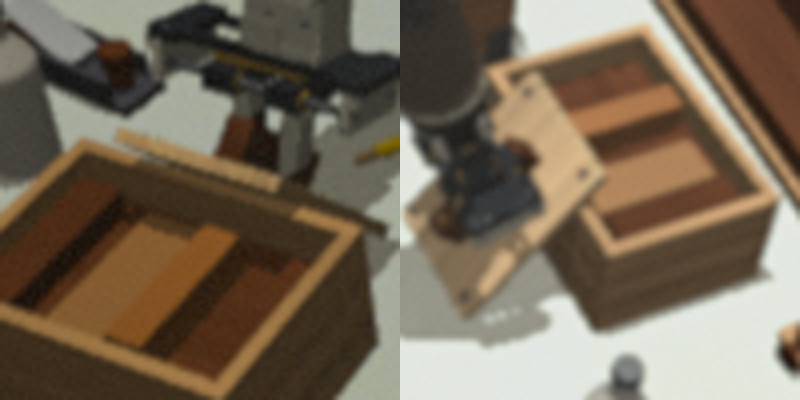

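Request:
{"name": "send_rows", "arguments": {
  "motion": [
    {"slide": [0.0006, 0.002, 0], "angular": [0, 0, 0], "hand": -1},
    {"slide": [0.0012, 0.004, 0], "angular": [0, 0, 0], "hand": -1},
    {"slide": [0.0012, 0.004, 0], "angular": [0, 0, 0], "hand": -1}
  ]
}}

```text
time_s: 17.35
eef_pos: [0.6013, -0.203, 0.0985]
tcp_rot: [0.14, 0.084, 0.701, -0.694]
wrist_force: [-6.0, 1.7, 15.1]
opening: 0.0239
```

Request:
{"name": "send_rows", "arguments": {
  "motion": [
    {"slide": [-0.0003, -0.001, 0], "angular": [0, 0, 0], "hand": -1},
    {"slide": [-0.0022, -0.0006, 0], "angular": [0, 0, 0], "hand": -1},
    {"slide": [-0.0032, -0.0002, 0], "angular": [0, 0, 0], "hand": -1},
    {"slide": [-0.0032, -0.0002, 0], "angular": [0, 0, 0], "hand": -1}
  ]
}}

```text
time_s: 17.85
eef_pos: [0.6014, -0.203, 0.0985]
tcp_rot: [0.138, 0.083, 0.702, -0.694]
wrist_force: [-16.9, 1.1, 20.9]
opening: 0.0239
```

```bash
python3 - <<'E'
from h import *
import cv2
p,r,s=cur();print(p,s["wrist_force"],s["ft_torque"]);M=r.as_matrix();print(M[:,1],M[:,2])
im=vision.read_camera("scene");im2=vision.read_camera("side");np.save("pics/s9.npy",im);np.save("pics/d9.npy",im2)
def mk(im,x0,y0,w,h,s):
    o=cv2.resize(im[y0:y0+h,x0:x0+w,::-1],None,fx=s,fy=s,interpolation=cv2.INTER_CUBIC)
    return o
cv2.imwrite("pics/s9.png",np.hstack([mk(im,120,165,80,80,5),mk(im2,280,190,80,80,5)]))
E
```

```text
[ 0.6014 -0.203   0.0985] [-16.8694   1.0587  20.9256] [0.402 2.509 0.304]
[ 0.3069  0.0223 -0.9515] [ 0.0785 -0.9969  0.0019]
```

View pics/s9.png

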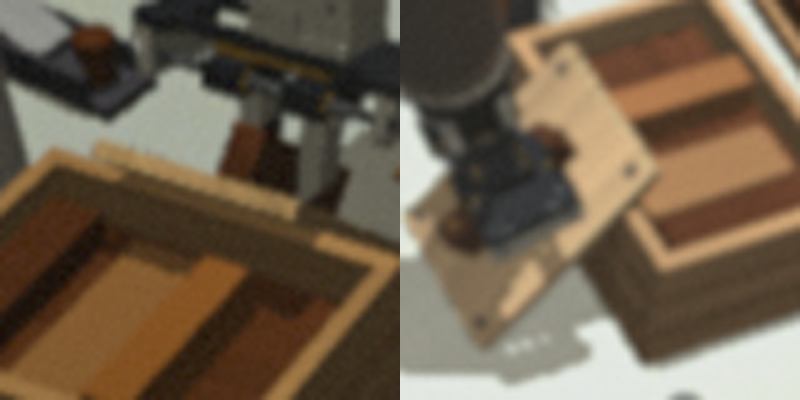

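Request:
{"name": "send_rows", "arguments": {
  "motion": [
    {"slide": [0.0019, -0.0012, 0], "angular": [0, 0, 0], "hand": -1},
    {"slide": [0.0019, -0.0012, 0], "angular": [0, 0, 0], "hand": -1}
  ]
}}

```text
time_s: 18.2
eef_pos: [0.6013, -0.203, 0.0986]
tcp_rot: [0.139, 0.083, 0.701, -0.694]
wrist_force: [-3.4, -0.3, 6.2]
opening: 0.0236
```

Light contact on both the bench and the rim. Releasing now.

Request:
{"name": "send_rows", "arguments": {
  "motion": [
    {"slide": [0, 0, 0], "angular": [0, 0, 0], "hand": -0.2},
    {"slide": [0, 0, 0], "angular": [0, 0, 0], "hand": 0.1},
    {"slide": [0, 0, 0], "angular": [0, 0, 0], "hand": 0.3},
    {"slide": [0, 0, 0], "angular": [0, 0, 0], "hand": 0.3},
    {"slide": [0, 0, 0], "angular": [0, 0, 0], "hand": 0.3}
  ]
}}

```text
time_s: 18.82
eef_pos: [0.6013, -0.2026, 0.0984]
tcp_rot: [0.139, 0.083, 0.702, -0.694]
wrist_force: [0.3, -0.9, 0.0]
opening: 0.0597
```

```bash
python3 - <<'E'
from h import *
import cv2
p,r,s=cur();print(p,s["wrist_force"],s["ft_torque"],s["opening"])
im=vision.read_camera("scene");im2=vision.read_camera("side");w=vision.read_camera("wrist")
def mk(im,x0,y0,w,h,s):
    return cv2.resize(im[y0:y0+h,x0:x0+w,::-1],None,fx=s,fy=s,interpolation=cv2.INTER_CUBIC)
cv2.imwrite("pics/s10.png",np.vstack([np.hstack([mk(im,120,165,80,60,5),mk(im2,280,190,80,60,5)])]))
cv2.imwrite("pics/w10.png",w[:,:,::-1])
E
```

```text
[ 0.6013 -0.2026  0.0984] [ 0.2676 -0.9276  0.0374] [ 0.0258  0.3288 -0.0757] 0.05967101407096642
```

View pics/s10.png

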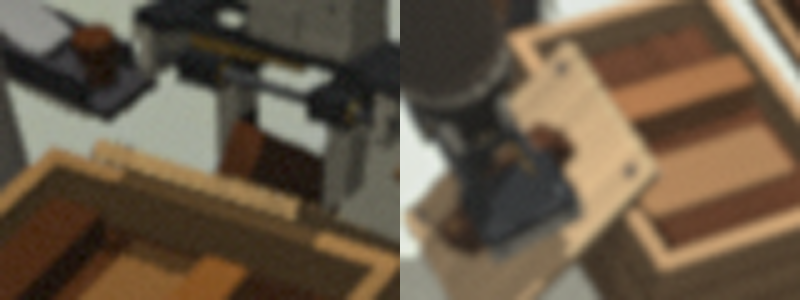

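View pics/w10.png

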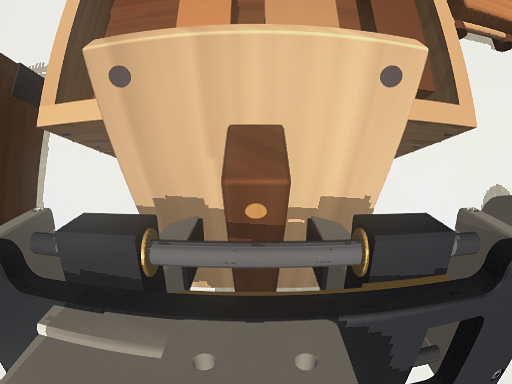

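Request:
{"name": "send_rows", "arguments": {
  "motion": [
    {"slide": [0, -0.01, 0], "angular": [0, 0, 0], "hand": 0.4},
    {"slide": [0, -0.03, 0], "angular": [0, 0, 0], "hand": 0.4},
    {"slide": [0, -0.07, 0], "angular": [0, 0, 0], "hand": 0.4},
    {"slide": [0, -0.12, 0], "angular": [0, 0, 0], "hand": 0.4},
    {"slide": [0, -0.17, 0], "angular": [0, 0, 0], "hand": 0.4},
    {"slide": [0, -0.17, 0], "angular": [0, 0, 0], "hand": 0.4}
  ]
}}

```text
time_s: 19.73
eef_pos: [0.5495, -0.2078, 0.2661]
tcp_rot: [0.141, 0.086, 0.7, -0.695]
wrist_force: [-0.3, 1.3, -1.9]
opening: 0.0642
```

```bash
cat >> h.py <<'E'
CY=np.radians(2.7);cx=np.array([np.cos(CY),np.sin(CY),0]);cy=np.array([-np.sin(CY),np.cos(CY),0])
H0=np.array([.472,.190,.121])
def hinge(): return H0+cx*.2578-ez*.011
def hp(th,h0=None):
    t=np.radians(th+2.44);return hinge()-cx*.258*np.cos(t)+ez*.258*np.sin(t)
def ht(tilt,sg): a=np.radians(tilt);return frame(cx*np.sin(a)-ez*np.cos(a),sg*(cx*np.cos(a)+ez*np.sin(a)))
E
python3 - <<'E'
from h import *
from kin import ik
p,r,s=cur();print(p,s["qpos"],s["wrist_force"],s["time_s"]);q=s["qpos"]
for sg in(1,-1):
  for a in(40,30,20,10):
    o=ik(H0,ht(a,sg).as_matrix(),8,q0=q)
    print(sg,a,[(round(float(m),2),x.round(2)) for m,x in o[:2]])
    for th in(40,57):
      o=ik(hp(th),ht(a-th,sg).as_matrix(),8,q0=o[0][1] if o else q)
      print("   ",th,[(round(float(m),2),x.round(2)) for m,x in o[:2]])
E
```

```text
[ 0.5495 -0.2078  0.2661] [ 0.4541  0.2182 -0.1301  1.8858 -0.1375  0.7442 -1.0732] [-0.3277  1.3048 -1.8946] 19.725
1 40 [(0.13, array([-0.14,  0.58, -0.9 ,  2.44,  1.86,  0.96, -2.49])), (0.1, array([-0.52,  0.41, -0.37,  2.47,  1.96,  0.67, -2.64]))]
    40 [(0.77, array([-0.07,  0.39, -0.5 ,  1.59,  0.2 ,  1.21, -0.57])), (0.76, array([-0.69,  0.32,  0.34,  1.67, -0.11,  1.17, -0.27]))]
    57 [(0.31, array([-0.36,  0.59,  0.02,  1.14, -0.1 ,  1.69, -0.29])), (0.3, array([-0.49,  0.59,  0.26,  1.17, -0.2 ,  1.7 , -0.2 ]))]
1 30 [(0.24, array([-0.14,  0.4 , -0.68,  2.33,  1.51,  0.57, -2.04])), (0.2, array([-0.54,  0.3 , -0.17,  2.37,  1.46,  0.36, -2.02]))]
    40 [(0.62, array([-0.44,  0.43,  0.07,  1.5 , -0.09,  1.38, -0.31])), (0.6, array([-0.11,  0.49, -0.44,  1.45,  0.12,  1.4 , -0.5 ]))]
    57 [(0.1, array([-0.36,  0.71,  0.07,  0.98, -0.17,  1.9 , -0.27])), (0.09, array([-0.38,  0.71,  0.11,  0.99, -0.19,  1.91, -0.25]))]
1 20 [(0.37, array([-0.05,  0.4 , -0.68,  2.2 ,  0.99,  0.54, -1.46])), (0.25, array([-0.5 ,  0.29, -0.13,  2.26,  0.67,  0.37, -1.17]))]
    40 [(0.42,
[... 1073 characters left out ...]
08,  0.5 , -0.51,  1.45,  0.15,  1.41,  2.6 ]))]
    57 [(0.08, array([-0.12,  0.77, -0.5 ,  0.94,  0.12,  1.92,  2.64])), (0.06, array([-0.06,  0.81, -0.67,  0.92,  0.22,  1.94,  2.57]))]
-1 20 [(0.19, array([-0.73,  0.28,  0.13,  2.29,  0.5 ,  0.31,  2.12])), (0.08, array([-1.52,  0.5 ,  1.21,  2.35, -0.97,  0.41, -2.66]))]
    40 [(0.07, array([-0.15,  0.59, -0.39,  1.32,  0.06,  1.59,  2.67])), (0.06, array([-0.16,  0.58, -0.37,  1.32,  0.05,  1.59,  2.68]))]
    57 []
-1 10 [(0.44, array([-0.3 ,  0.36, -0.31,  2.11,  0.37,  0.57,  2.3 ]))]
    40 [(0.17, array([-0.04,  0.75, -0.62,  1.16,  0.14,  1.79,  2.57])), (0.06, array([-0.15,  0.7 , -0.38,  1.18,  0.02,  1.77,  2.68]))]
    57 []
```

The panel stood still after release and stays leaned on the crate. Now I'll go to a hover before the handle with the jaws along the chest's x axis, opening narrowed.

```bash
python3 - <<'E'
from h import *
from kin import ik
a=np.radians(15);ap=cx*np.sin(a)-ez*np.cos(a)
print(rel(H0-.13*ap,ht(15,1)))
p,r,s=cur()
from kin import ik
print([ (round(float(m),2),x.round(2)) for m,x in ik(H0,ht(15,1).as_matrix(),8,q0=s["qpos"])[:3]])
E
```

```text
(array([ 0.0812, -0.0093, -0.4038]), array([ -2.62, -88.18,  -2.87]))
[(0.44, array([ 0.05,  0.45, -0.78,  2.13,  0.85,  0.63, -1.29])), (0.37, array([-0.28,  0.34, -0.36,  2.17,  0.57,  0.49, -1.04])), (0.36, array([-0.33,  0.33, -0.3 ,  2.18,  0.52,  0.48, -1.  ]))]
```

Request:
{"name": "send_rows", "arguments": {
  "motion": [
    {"slide": [0.008, -0.02, -0.04], "angular": [-0.3, -8.8, -0.3], "hand": 0},
    {"slide": [0.016, -0.03, -0.08], "angular": [-0.5, -17.6, -0.6], "hand": -0.4},
    {"slide": [0.024, -0.03, -0.12], "angular": [-0.8, -26.4, -0.9], "hand": -0.4},
    {"slide": [0.032, -0.03, -0.16], "angular": [-1.1, -35.2, -1.2], "hand": -0.4},
    {"slide": [0.04, -0.03, -0.2], "angular": [-1.3, -44, -1.5], "hand": -0.4},
    {"slide": [0.048, -0.03, -0.24], "angular": [-1.6, -52.8, -1.8], "hand": -0.4},
    {"slide": [0.056, -0.025, -0.28], "angular": [-1.9, -61.6, -2.1], "hand": -0.4},
    {"slide": [0.064, -0.02, -0.32], "angular": [-2.1, -70.4, -2.4], "hand": -0.4},
    {"slide": [0.072, -0.015, -0.36], "angular": [-2.4, -79.2, -2.7], "hand": -0.4},
    {"slide": [0.0812, -0.0093, -0.404], "angular": [-2.6, -88.2, -2.9], "hand": -0.4},
    {"slide": [0.0812, -0.0093, -0.404], "angular": [-2.6, -88.2, -2.9], "hand": -0.4},
    {"slide": [0.0812, -0.0093, -0.404], "angular": [-2.6, -88.2, -2.9], "hand": -0.4}
  ]
}}

```text
time_s: 21.22
eef_pos: [0.4367, 0.1891, 0.2428]
tcp_rot: [0.573, -0.442, 0.423, -0.545]
wrist_force: [0.8, -0.0, 0.2]
opening: 0.0272
```

```bash
python3 - <<'E'
from h import *
import cv2
p,r,s=cur();print(p,s["qpos"],s["wrist_force"],s["opening"],s["time_s"]);print(r.as_matrix())
c=vision.get_calibration("wrist");np.savez("pics/wcal11.npz",pose=c["pose"])
w=vision.read_camera("wrist");np.save("pics/w11.npy",w)
im=vision.read_camera("scene");np.save("pics/s11.npy",im);im2=vision.read_camera("side");np.save("pics/d11.npy",im2)
cv2.imwrite("pics/w11.png",cv2.resize(w[:,:,::-1],(800,600),interpolation=cv2.INTER_CUBIC))
cv2.imwrite("pics/s11.png",np.hstack([im[:,:400,::-1],im2[:,100:500,::-1]]))
E
```

```text
[0.4367 0.1891 0.2428] [-0.0557  0.1229 -0.6085  2.0711  0.3025  0.7796 -0.8019] [ 0.829  -0.0304  0.1651] 0.02723315643525324 21.225
[[ 0.0474  0.2503  0.967 ]
 [-0.9989  0.0148  0.0452]
 [-0.003  -0.968   0.2508]]
```

View pics/w11.png

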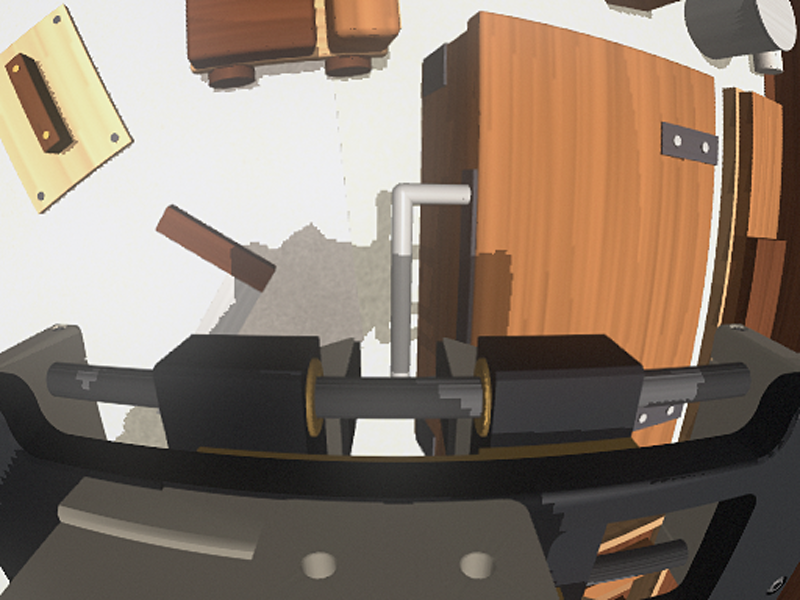

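View pics/s11.png

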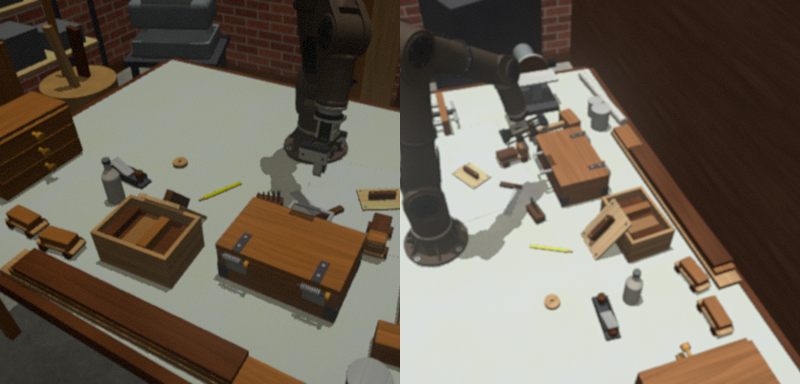

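The wrist view shows the bar as a vertical line at column ≈402 (rows 195–375), centred between the two fingers (≈345 and ≈450). The lid's edge is at column ≈472. The other pictures show the panel leaning on the crate.

```bash
python3 - <<'E'
from h import *
k=512/800
f=lambda x,y,z:onz("wrist",((x+.5)*k-.5,(y+.5)*k-.5),z)
for P in[(403,195,.121),(402,230,.121),(401,300,.121),(400,360,.121)]:print(P,f(*P))
print("lid front",f(473,180,.132),f(480,12,.132)," rear+y",f(716,78,.132))
p,r,s=cur()
a=f(403,195,.121);b=f(400,360,.121);print("yaw",np.degrees(np.arctan2(-(a-b)[0],(a-b)[1])))
for P in[(403,195),(401,300),(400,360)]:
    print("tool axes",r.inv().apply(f(*P,.121)-p))
E
```

```text
(403, 195, 0.121) [0.4693 0.2481 0.121 ]
(402, 230, 0.121) [0.4696 0.2279 0.121 ]
(401, 300, 0.121) [0.4709 0.1865 0.121 ]
(400, 360, 0.121) [0.472  0.1484 0.121 ]
lid front [0.5072 0.2589 0.132 ] [0.5079 0.361  0.132 ]  rear+y [0.7247 0.3686 0.132 ]
yaw 1.5278222349837247
tool axes [-0.0577  0.127   0.003 ]
tool axes [0.0039 0.1265 0.0018]
tool axes [0.042  0.1262 0.0012]
```

Request:
{"name": "send_rows", "arguments": {
  "motion": [
    {"slide": [0, 0.035, 0.002], "angular": [0, 0, 0], "hand": -0.4},
    {"slide": [0, 0.07, 0.002], "angular": [0, 0, 0], "hand": -0.4},
    {"slide": [0, 0.1, 0.002], "angular": [0, 0, 0], "hand": -0.4},
    {"slide": [0, 0.118, 0.002], "angular": [0, 0, 0], "hand": -0.4},
    {"slide": [0, 0.126, 0.002], "angular": [0, 0, 0], "hand": -0.4},
    {"slide": [0, 0.126, 0.002], "angular": [0, 0, 0], "hand": -0.4}
  ],
  "force": 15
}}

```text
time_s: 22.12
eef_pos: [0.4705, 0.1914, 0.1214]
tcp_rot: [0.573, -0.442, 0.423, -0.545]
wrist_force: [-0.9, -0.0, 0.4]
opening: 0.0274
```

```bash
python3 - <<'E'
from h import *
import cv2
p,r,s=cur();print(p,s["qpos"],s["wrist_force"],s["opening"],s["time_s"])
w=vision.read_camera("wrist")
cv2.imwrite("pics/w12.png",cv2.resize(w[:,:,::-1],(800,600),interpolation=cv2.INTER_CUBIC))
E
```

```text
[0.4705 0.1914 0.1214] [-0.1812  0.3472 -0.4863  2.1669  0.6144  0.5276 -1.0926] [-0.8954 -0.0272  0.4274] 0.027395719298816592 22.125
```

View pics/w12.png

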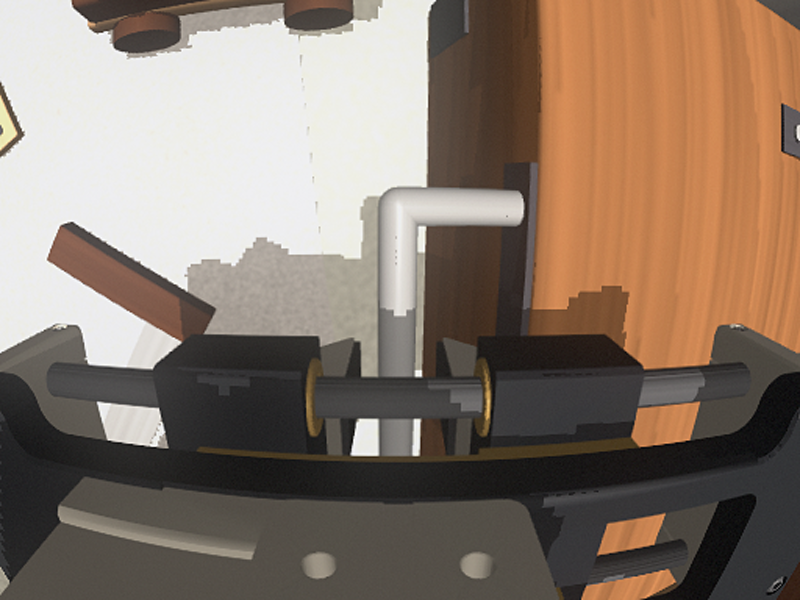

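The bar lies between the fingers at column ≈398. Closing.

Request:
{"name": "send_rows", "arguments": {
  "motion": [
    {"slide": [0, 0, 0], "angular": [0, 0, 0], "hand": -1},
    {"slide": [0, 0, 0], "angular": [0, 0, 0], "hand": -1},
    {"slide": [0, 0, 0], "angular": [0, 0, 0], "hand": -1},
    {"slide": [0, 0, 0], "angular": [0, 0, 0], "hand": -1},
    {"slide": [0, 0, 0], "angular": [0, 0, 0], "hand": -1}
  ],
  "force": 20
}}

```text
time_s: 22.8
eef_pos: [0.4698, 0.1919, 0.1215]
tcp_rot: [0.573, -0.442, 0.423, -0.545]
wrist_force: [-6.1, 0.3, 5.0]
opening: 0.0114
```

```bash
cat >> h.py <<'E'
CY=np.radians(2.2);cx=np.array([np.cos(CY),np.sin(CY),0]);cy=np.array([-np.sin(CY),np.cos(CY),0])
E
python3 - <<'E'
import h
from h import *
p,r,s=cur();print(p,s["wrist_force"],s["opening"],s["time_s"])
h.H0=p.copy();h.H0[2]=.121
np.save("h0.npy",h.H0)
off=p-h.H0
tilt0=np.degrees(np.arcsin(r.as_matrix()[:,1]@cx));print("tilt",tilt0)
for th in range(0,61,4):
    tt=tilt0-th*.62
    dR=R.from_rotvec(cy*np.radians(th*.62))
    print(th,round(tt,1),rel(hp(th)+off,dR*r))
E
```

```text
[0.4698 0.1919 0.1215] [-6.1011  0.288   5.0139] 0.01137341730436307 22.8
tilt 14.511139513877874
0 14.5 (array([0., 0., 0.]), array([0., 0., 0.]))
4 12.0 (array([-0.    , -0.017 ,  0.0059]), array([-2.48,  0.01,  0.02]))
8 9.6 (array([-0.0001, -0.0336,  0.0129]), array([-4.96,  0.03,  0.05]))
12 7.1 (array([-0.0001, -0.0496,  0.0211]), array([-7.44,  0.04,  0.07]))
16 4.6 (array([-0.0001, -0.0651,  0.0303]), array([-9.92,  0.06,  0.09]))
20 2.1 (array([-0.0001, -0.0798,  0.0406]), array([-12.4 ,   0.07,   0.12]))
24 -0.4 (array([-0.    , -0.0938,  0.052 ]), array([-14.88,   0.08,   0.14]))
28 -2.8 (array([-0.    , -0.107 ,  0.0642]), array([-17.36,   0.1 ,   0.16]))
32 -5.3 (array([ 0.0001, -0.1193,  0.0774]), array([-19.84,   0.11,   0.19]))
36 -7.8 (array([ 0.0001, -0.1307,  0.0914]), array([-22.32,   0.13,   0.21]))
40 -10.3 (array([ 0.0002, -0.141 ,  0.1061]), array([-24.8 ,   0.14,   0.24]))
44 -12.8 (array([ 0.0003, -0.1503,  0.1215]), array([-27.28,   0.16,   0.26]))
48 -15.2 (array([ 0.0004, -0.1585,  0.1376]), array([-29.76,   0.17,   0.28]))
52 -17.7 (array([ 0.0005, -0.1655,  0.1542]), array([-32.24,   0.18,   0.31]))
56 -20.2 (array([ 0.0006, -0.1714,  0.1712]), array([-34.72,   0.2 ,   0.33]))
60 -22.7 (array([ 0.0008, -0.1761,  0.1886]), array([-37.2 ,   0.21,   0.35]))
```

Request:
{"name": "send_rows", "arguments": {
  "motion": [
    {"slide": [0, -0.008, 0.003], "angular": [-1.2, 0, 0], "hand": -1},
    {"slide": [0, -0.017, 0.006], "angular": [-2.5, 0, 0], "hand": -1},
    {"slide": [0, -0.0336, 0.0129], "angular": [-5, 0, 0], "hand": -1},
    {"slide": [0, -0.0496, 0.0211], "angular": [-7.4, 0, 0.1], "hand": -1},
    {"slide": [0, -0.0651, 0.0303], "angular": [-9.9, 0.1, 0.1], "hand": -1},
    {"slide": [0, -0.0798, 0.0406], "angular": [-12.4, 0.1, 0.1], "hand": -1},
    {"slide": [0, -0.0938, 0.052], "angular": [-14.9, 0.1, 0.1], "hand": -1},
    {"slide": [0, -0.107, 0.0642], "angular": [-17.4, 0.1, 0.2], "hand": -1},
    {"slide": [0, -0.1193, 0.0774], "angular": [-19.8, 0.1, 0.2], "hand": -1},
    {"slide": [0, -0.1307, 0.0914], "angular": [-22.3, 0.1, 0.2], "hand": -1},
    {"slide": [0, -0.1307, 0.0914], "angular": [-22.3, 0.1, 0.2], "hand": -1}
  ]
}}

```text
time_s: 24.18
eef_pos: [0.5251, 0.1939, 0.2717]
tcp_rot: [-0.476, 0.545, -0.522, 0.451]
wrist_force: [-9.6, -2.3, 5.5]
opening: 0.0115
```

```bash
cat >> h.py <<'E'
def lidang(p):
    h0=np.load("h0.npy");hg=h0+cx*.2578-ez*.011
    d=p-hg;u=-(d@cx);return np.degrees(np.arctan2(d[2],u))-2.44,np.hypot(u,d[2])
E
python3 - <<'E'
import h
from h import *
import cv2
p,r,s=cur();print(p,s["wrist_force"],s["ft_torque"],s["qpos"],s["opening"],s["time_s"],lidang(p))
im=vision.read_camera("scene");im2=vision.read_camera("side");np.save("pics/s13.npy",im);np.save("pics/d13.npy",im2)
cv2.imwrite("pics/s13.png",np.hstack([im[:,:400,::-1],im2[:,100:500,::-1]]))
h.H0=np.load("h0.npy")
print(np.degrees(np.arcsin(r.as_matrix()[:,1]@cx)))
for th in (40,44,48,52,56):
    print(th,rel(hp(th),R.from_rotvec(cy*np.radians((th-36)*.62))*r))
E
```

```text
[0.5251 0.1939 0.2717] [-9.5805 -2.3062  5.5274] [-0.5223  1.8568  0.0949] [ 0.0135  0.4637 -0.6296  1.5504  0.1959  1.3317 -0.5907] 0.01153280043493691 24.175 (np.float64(36.174888548142725), np.float64(0.25905999924861983))
-7.993001670986436
40 (array([-0.0001, -0.0147,  0.0106]), array([-2.52,  0.04,  0.05]))
44 (array([-0.    , -0.0292,  0.0213]), array([-5.  ,  0.06,  0.07]))
48 (array([ 0.    , -0.0428,  0.033 ]), array([-7.48,  0.07,  0.1 ]))
52 (array([ 0.0001, -0.0557,  0.0456]), array([-9.96,  0.08,  0.12]))
56 (array([ 0.0002, -0.0676,  0.0591]), array([-12.44,   0.09,   0.14]))
```

View pics/s13.png

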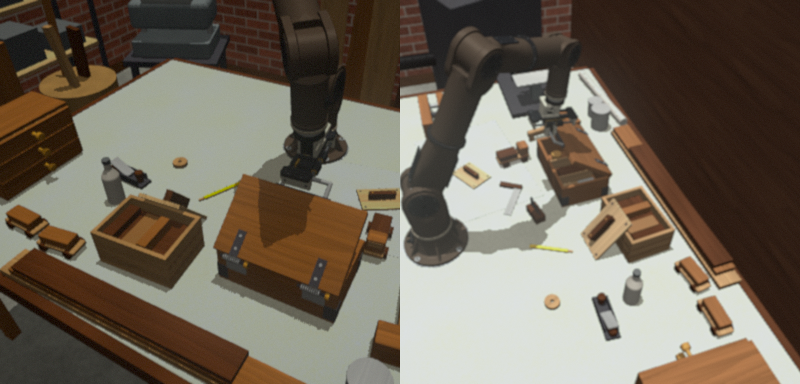

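The lid is about 36° open and held. I'll carry on to about 56°.

Request:
{"name": "send_rows", "arguments": {
  "motion": [
    {"slide": [0, -0.0147, 0.0106], "angular": [-2.5, 0, 0], "hand": -1},
    {"slide": [0, -0.0292, 0.0213], "angular": [-5, 0, 0], "hand": -1},
    {"slide": [0, -0.0428, 0.033], "angular": [-7.5, 0, 0.1], "hand": -1},
    {"slide": [0, -0.0557, 0.0456], "angular": [-10, 0, 0.1], "hand": -1},
    {"slide": [0, -0.0676, 0.0591], "angular": [-12.4, 0, 0.1], "hand": -1},
    {"slide": [0, -0.0676, 0.0591], "angular": [-12.4, 0, 0.1], "hand": -1},
    {"slide": [0, -0.0676, 0.0591], "angular": [-12.4, 0, 0.1], "hand": -1}
  ]
}}

```text
time_s: 25.15
eef_pos: [0.5928, 0.1965, 0.3318]
tcp_rot: [-0.416, 0.592, -0.568, 0.392]
wrist_force: [-7.2, -3.8, 12.4]
opening: 0.0109
```

```bash
python3 - <<'E'
import h
from h import *
import cv2
p,r,s=cur();print(p,s["wrist_force"],s["ft_torque"],s["qpos"],s["opening"],s["time_s"],lidang(p))
im=vision.read_camera("scene");im2=vision.read_camera("side");np.save("pics/s14.npy",im);np.save("pics/d14.npy",im2)
cv2.imwrite("pics/s14.png",np.hstack([cv2.resize(im[120:320,200:400,::-1],None,fx=2,fy=2),cv2.resize(im2[60:260,200:400,::-1],None,fx=2,fy=2)]))
h.H0=np.load("h0.npy")
for th in (53,50,47,44,42,40):
    print(th,rel(hp(th),R.from_rotvec(cy*np.radians((th-56)*.62))*r))
E
```

```text
[0.5928 0.1965 0.3318] [-7.2434 -3.807  12.4256] [-0.8001  1.7393  0.1817] [-0.0566  0.6705 -0.5845  1.0904  0.1672  1.7748 -0.532 ] 0.010914779944212862 25.15 (np.float64(56.30022329628367), np.float64(0.25947429576123077))
53 (array([-0.0002,  0.0127, -0.0077]), array([ 1.85, -0.01, -0.02]))
50 (array([-0.0002,  0.0239, -0.0152]), array([ 3.71, -0.02, -0.04]))
47 (array([-0.0002,  0.0356, -0.0221]), array([ 5.57, -0.03, -0.06]))
44 (array([-0.0002,  0.0475, -0.0284]), array([ 7.43, -0.04, -0.08]))
42 (array([-0.0002,  0.0557, -0.0322]), array([ 8.67, -0.04, -0.1 ]))
40 (array([-0.0002,  0.0639, -0.0358]), array([ 9.91, -0.05, -0.11]))
```

View pics/s14.png

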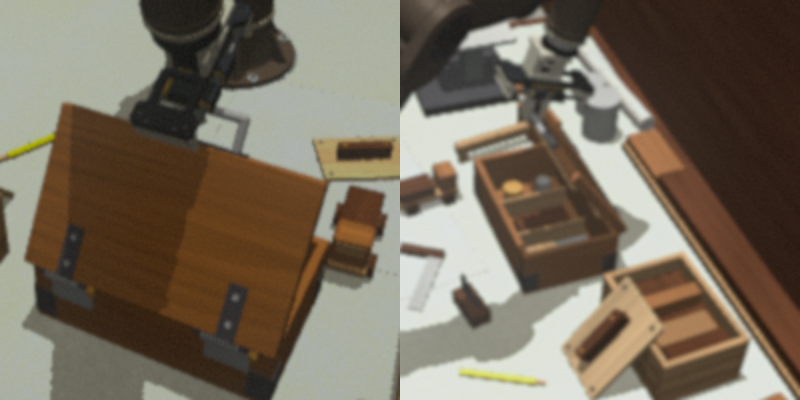

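The lid is clearly past balance at about 56°, still gripped. Easing it down to 40°.

Request:
{"name": "send_rows", "arguments": {
  "motion": [
    {"slide": [0, 0.006, -0.004], "angular": [0.9, 0, 0], "hand": -1},
    {"slide": [0, 0.0127, -0.0077], "angular": [1.8, 0, 0], "hand": -1},
    {"slide": [0, 0.0239, -0.0152], "angular": [3.7, 0, 0], "hand": -1},
    {"slide": [0, 0.0356, -0.0221], "angular": [5.6, 0, 0], "hand": -1},
    {"slide": [0, 0.0475, -0.0284], "angular": [7.4, 0, 0], "hand": -1},
    {"slide": [0, 0.0557, -0.0322], "angular": [8.7, 0, -0.1], "hand": -1},
    {"slide": [0, 0.06, -0.034], "angular": [9.3, 0, -0.1], "hand": -1},
    {"slide": [0, 0.0639, -0.0358], "angular": [9.9, 0, -0.1], "hand": -1},
    {"slide": [0, 0.0639, -0.0358], "angular": [9.9, 0, -0.1], "hand": -1},
    {"slide": [0, 0.0639, -0.0358], "angular": [9.9, 0, -0.1], "hand": -1}
  ]
}}

```text
time_s: 26.5
eef_pos: [0.5353, 0.1945, 0.2831]
tcp_rot: [-0.464, 0.556, -0.532, 0.439]
wrist_force: [-13.6, -4.0, 12.4]
opening: 0.0112
```

```bash
python3 - <<'E'
import h
from h import *
import cv2
p,r,s=cur();print(p,s["wrist_force"],s["ft_torque"],s["dq"],s["opening"],s["time_s"],lidang(p))
im=vision.read_camera("scene");im2=vision.read_camera("side");np.save("pics/s15.npy",im);np.save("pics/d15.npy",im2)
w=vision.read_camera("wrist")
cv2.imwrite("pics/s15.png",np.hstack([cv2.resize(im[90:320,90:400,::-1],None,fx=1.3,fy=1.3),cv2.resize(im2[60:290,200:400,::-1],None,fx=1.3,fy=1.3)]))
cv2.imwrite("pics/s15b.png",np.hstack([cv2.resize(im[120:320,200:400,::-1],None,fx=2,fy=2),cv2.resize(im2[60:260,200:400,::-1],None,fx=2,fy=2)]))
cv2.imwrite("pics/w15.png",w[:,:,::-1])
E
```

```text
[0.5353 0.1945 0.2831] [-13.5613  -4.0315  12.4302] [-0.688   2.9309  0.0604] [ 0.0006 -0.0001 -0.0007 -0.0026  0.0007  0.003   0.001 ] 0.011186409585820376 26.5 (np.float64(39.56756609196921), np.float64(0.2587247366354185))
```

View pics/s15b.png

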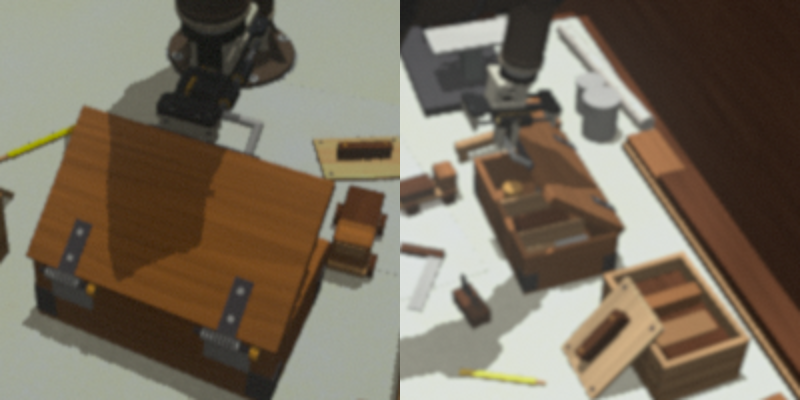

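View pics/w15.png

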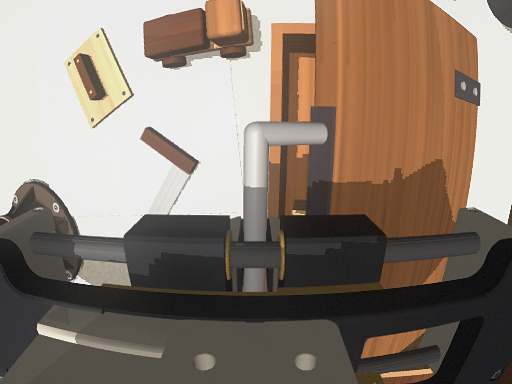

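View pics/s15.png

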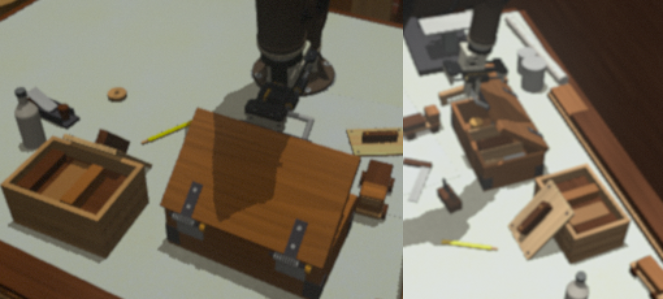

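Request:
{"name": "send_rows", "arguments": {
  "motion": [
    {"slide": [0, -0.0005, -0.0007], "angular": [0, 0, 0], "hand": -1},
    {"slide": [0, -0.001, -0.0014], "angular": [0, 0, 0], "hand": -1},
    {"slide": [0, -0.001, -0.0014], "angular": [0, 0, 0], "hand": -1},
    {"slide": [0, -0.001, -0.0014], "angular": [0, 0, 0], "hand": -1}
  ],
  "force": 30
}}

```text
time_s: 27.15
eef_pos: [0.5358, 0.1945, 0.2839]
tcp_rot: [-0.465, 0.554, -0.532, 0.44]
wrist_force: [-6.8, -0.1, 5.6]
opening: 0.011
```

```bash
python3 - <<'E'
from h import *
import cv2
p,r,s=cur();print(p,s["wrist_force"],abs(s["dq"]).max(),s["opening"],s["time_s"],lidang(p))
im=vision.read_camera("scene");im2=vision.read_camera("side")
np.save("pics/s16.npy",im);np.save("pics/d16.npy",im2)
def crop(im,x0,y0,w,h,s):
    o=cv2.resize(im[y0:y0+h,x0:x0+w,::-1],None,fx=s,fy=s,interpolation=cv2.INTER_CUBIC)
    for i in range(0,w,10): cv2.putText(o,str(x0+i),(i*s,8),0,.3,(0,0,255),1)
    for i in range(0,h,10): cv2.putText(o,str(y0+i),(0,i*s+4),0,.3,(0,0,255),1)
    return o
cv2.imwrite("pics/s16.png",np.hstack([crop(im,120,160,100,90,4),crop(im2,275,190,100,90,4)]))
cv2.imwrite("pics/s17.png",np.hstack([crop(im,205,160,180,140,2),crop(im2,230,100,100,140,4)[:280]*1 if 0 else crop(im2,225,100,140,140,2)]))
E
```

```text
[0.5358 0.1945 0.2839] [-6.828  -0.1391  5.6109] 0.002153953877077005 0.011045383415740297 27.15 (np.float64(39.773157987985506), np.float64(0.258818202826466))
```

View pics/s16.png

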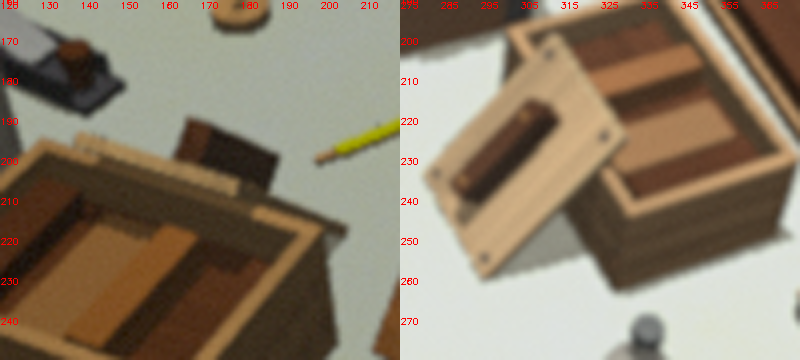

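View pics/s17.png

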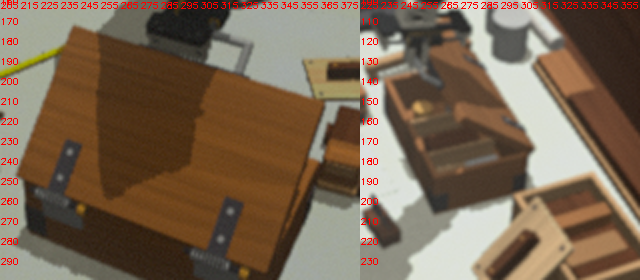

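```bash
python3 - <<'E'
from h import *
S=lambda p:np.array(p)-.4
a=tri(("side",S((313.25,198.75))),("scene",S((180,205.5))));b=tri(("side",S((332,223))),("scene",S((139.5,193.75))))
c=onz("side",S((280.5,234.5)),.008);d=onz("side",S((295.75,260)),.008)
print("top",a,b,"bot",c,d)
m=(a+b)/2-(c+d)/2;print(np.degrees(np.arctan2(m[2],np.hypot(m[0],m[1]))),np.linalg.norm(m),np.linalg.norm(a-b),np.linalg.norm(c-d))
# lid corners
A=onz("scene",S((205+70/2,160+27/2)),.0)
f1=ray("scene",S((240,173.5)));f2=ray("scene",S((205+322/2,160+103/2)))
hg=np.load("h0.npy")+cx*.2578-ez*.011
for th in(36,38,40,42,44):
    t=np.radians(th);# lid top front edge in lid coords: 216 from hinge, 22 above hinge
    P=hg-cx*(.2158*np.cos(t)-.022*np.sin(t)*-1*-1)+ez*(.2158*np.sin(t)+.022*np.cos(t))
    P=hg+R.from_rotvec(cy*t).apply(-cx*.2158+ez*.022)
    C=vision.get_calibration("scene");K=C["camera_matrix"];T=C["pose"]
    for s in(-.17,.17):
        X=T[:3,:3].T@(P+cy*s-T[:3,3]);print(th,s,K[0,2]+K[0,0]*X[0]/-X[2],K[1,2]-K[1,1]*X[1]/-X[2])
E
```

```text
top [ 0.6785 -0.1266  0.1576] [ 0.6955 -0.2607  0.1599] bot [ 0.5475 -0.1416  0.008 ] [ 0.561  -0.2748  0.008 ]
48.46109508319783 0.20142712550658656 0.13516404669033563 0.13396121780790585
36 -0.17 244.3085972482129 172.90523662137196
36 0.17 368.06891165275 210.279323477681
38 -0.17 243.3126956547761 172.2862088004309
38 0.17 367.7858859971907 209.8374745160477
40 -0.17 242.27283834459251 171.75338100673798
40 0.17 367.4645901442917 209.49501464177914
42 -0.17 241.1894831670103 171.30897252887226
42 0.17 367.10462985953757 209.25439307710965
44 -0.17 240.06316811209433 170.9551563900201
44 0.17 366.7056529747773 209.11800692595605
```

```bash
python3 - <<'E'
from plant import sign_off
print(sign_off())
E
```

```text
the job is handed in; nothing more can be done
None
```

The job is done and handed in at about 27 s. The template leans on the crate, batten side out. The lid is held still at about 40° open, with the handle gripped at 30 N.

- **Template:** my first try at leaning it stopped about 70 mm short of the crate, at the arm's joint limits. I laid it back on the lid, regripped it with the tool inclined, then leaned it and let go. Afterwards, measured in the camera images, it leans at about 48.5°. One short edge is on the bench and the underside rests on the crate's rim.
- **Lid:** I raised it to about 56°, then eased it down. At the end the arm's position put the handle at 39.8° and its 258.8 mm radius from the hinge, against 258 mm given. The joints were still, and about 9 N remained at the wrist.
- **Other things on the bench:** they look undisturbed in the last pictures. I did not measure each one.

**Weak or failed checks:**
- **Lid angle by camera:** it did not settle the angle. The column and row readings fell on either side of 40°, so I relied on the handle position.
- **Joint 6:** it twice read at the very edge of its stated range, 0.118 against 0.12 and 2.0025 against 2. I moved it away at once, but I can't tell whether that counts as passing the limit.

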